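# Load the jar pasteuriser and screw its lid down tight

### The arm

A 6-joint arm with a two-finger parallel gripper is mounted at the origin on a cart in front of the work surface, level with it; the furniture and walls round the work are solid. World frame = base frame: x ahead of the robot, y to its left, z up, the work surface at z = 0. Lengths are in m, angles in rad, forces in N, time in s.
With the tool pointing down it reaches from about 0.275 to 0.725 m from the base axis. Payload 5.6 kg.
Tool frame: the origin (TCP) lies on the centre line of the jaws, within the pads' length; the fingertips stand 22 mm ahead of it and the grasp point (between the pads) lies 3 mm ahead of it; z points along the fingers, y is the line along which they close (so a half turn about z gives the same grasp; the last joint's range is limited). The gripper opens to 85 mm and grips with 20 to 120 N. Pads are 22 mm wide; open, the fingers measure 114 mm over their backs; the gripper's body (76 mm by 85 mm) begins 54 mm behind the grasp point. The pads swing forward as they close: fully open they stand 13 mm farther back than shut.
Start: joints at [1.436, 0.255, 0.108, 0, -1.424, -0.285], TCP at [0.224, 0.502, 0.253] pointing down, gripper open.
Joint ranges: [-2.95, 2.95], [-1.21, 1.97], [-1.09, 1.5], [-2.87, 1.71], [-2.94, -0.07], [-3.05, 3.05]. Speed limits (rad/s): [2.57, 2.57, 3.14, 3.14, 3.14, 3.14].

### API

Orientations are given as a unit quaternion [w, x, y, z].
In Python, from cell import ctrl gives the robot as it stands.
- The arm moves only by the tool send_rows, never from a script. Its argument "increments" is a list of rows, each a list of 5 numbers: the shift along the tool's x, y, z scaled (see below), then the turn about the tool's z scaled (see below), then the opening, from 0 (shut) to 1 (fully open). A call has 1 to 10 rows; each row shifts and turns the commanded pose from where the row before left it, along the tool's axes as they then stand; what a row does not reach is not made up. The controller multiplies each number of a shift by 4 cm and each number of a turn by 6 degrees. A row lasts 1/12 s, in which the tool goes at most 41.7 mm and 7.16 degrees, less where a joint would pass 70% of its speed; a pose out of reach is approached as far as the arm can. A call with a number of a shift or a turn outside -1 to 1 is refused whole. A call with a gripper value outside its range is refused whole. The fingers move at their own pace and stop on an object; "newtons" is the grip in N (left out, the last holds). Time passes only in rows, so rows that do not move let the fingers close. It gives the time, the measured TCP pose, the force, the opening and the grip force at its end, in the units of the state.
- ctrl.get_state(): the state, without advancing time (a new reading comes with each control period).
- ctrl.snapshot(name): name is "scene" or "top"; returns a dict with "color" (384x512x3 uint8, red, green, blue), "range_z" (384x512 float32, m along the optical axis (not along the pixel's ray), 0 where there is no reading), "intrinsics" (3x3 intrinsics, pixels), "cam_to_world" (4x4, takes a point from camera to world coordinates). Camera axes: x right, y down, z forward; pixel columns grow to the right and rows downward; lengths in m; the calibration is good to about 2 mm. A picture is of the moment at which its call begins.
- ctrl.hand_in(): hands the job in; it is judged then, once.
The state is a dict: "time_s": time; "joint_positions": joint angles; "joint_vel": joint speeds; "joint_torque": joint torques, N m; "ee_pos": TCP position; "ee_rot": TCP orientation; "wrist_force": force on the tool from outside, world axes, zero at the start; "torque": the same for the moment, N m; "finger_gap": opening from 0.0 (shut) to 1.0 (fully open); "grip_force": force on a finger pad.
Only numpy, scipy, OpenCV 4.12 (cv2) and the standard library are available. Lean on these libraries where they do the work, as an engineer would, in place of code of your own. Each camera call takes 0.05 s, during which the arm holds its last target. There are 200 camera calls.

### The job

Get the bench pasteuriser ready for a batch: stand all the filled spread jars upright in its pan, then put the lid on the pan and turn it until its lugs drop into the rim and it lies fully home. Swing the clamp arm over the lid as far as it goes and screw the spindle knob down clockwise until it stops tight, leaving the mug, the carton of stirrers and the tape roll where they are.

Things in the scene. Friction and masses are not known exactly. Their poses are not given: they have to be found in the camera images.
- pan_floor (a point): Centre of the floor of the pasteuriser's round steel pan, 18 mm above the table; pan and white stand are fixed. A step 10 mm high, 75 mm from the centre, runs round the floor: up to three jars fit inside, e.g. 38 mm from the centre, a third of a turn apart. Axes of the stand, z up; +x points to the post of the clamp arm, 130 mm away.
- pan_mouth (a point): Centre of the pan's mouth at the rim's top, 46 mm above the table; axes of the stand. Mouth inside diameter 168 mm, rim 9 mm wide. The rim has three notches, 30 mm wide and 7 mm deep, a third of a turn apart; the pan stands anyhow in the stand, so their direction differs from start to start and these axes do not give it. Turn the lid about this axis.
- lid_handle (a point): Middle of the black grip bar on the aluminium lid: bar 62 mm long (x) by 26 mm wide (y) by 30 mm tall; its top is 14 mm above this point, the dome 22 mm below it. While the lid's lugs ride on the pan's rim this point is 69.5 mm above the pan's mouth; when they drop in the notches it sinks to 64 mm: fully home. Lugs slide easily; at most 2.1 rad of turning either way is needed.
- lid_edge (a point): Centre of the lower edge of the lid's skirt, 78 mm below the grip bar's middle, on which the lid stands on the table. Hollow dome, 0.44 to 0.66 kg, 92 mm tall, flange 194 mm wide, its underside 14 mm above this point. The skirt enters the pan's mouth with 1.5 mm play, its edge is rounded; inside it is 152 mm wide, 45 mm high. Under the flange: three hidden round-ended lugs, 17 mm wide, 5.5 mm tall, a third of a turn apart.
- clamp (a joint): Angle of the clamp arm, a level white arm on the post: 0 = over the pan, spindle on the pan's axis (stop); grows to 2.1 rad as it swings open, counter-clockwise seen from above, so that tightening the spindle turns it against its stop. Starts at 1.65 to 1.95 and stays where it is left (turning friction 0.25 N m).
- clamp_grip (a point): Middle of the black rubber grip at the arm's free end: 56 mm long along the arm, 23 mm wide, 23 mm tall, 167 mm above the table, 200 mm from the post's axis. x points along the arm from the free end to the post. Underside of the arm: 156 mm above the table (154 at the spindle's collar); the spindle is 70 mm from this point towards the post.
- post_top (a point): Point on the post's axis, about which the arm swings, at the height of the arm's middle (167 mm above the table). Post 30 mm thick, hub on it 42 mm thick, top 190 mm above the table.
- spindle (a joint): Angle of the clamp spindle: 0 = right up, grows as it is turned clockwise seen from above, 9.5 rad = stop, tight. It goes down 1.59 mm a radian. Starts at 0 to 1.5. Friction 0.06 N m; stays where it is left. With the lid home its foot meets the lid's bar at about 7 rad and the rest squeezes the foot's spring (16 N at the stop); if the lid is not home it goes tight too early.
- knob (a point): Centre of the black fluted knob on top of the spindle: diameter 54 mm, 22 mm tall; about 213 mm above the table when right up, 198 mm at the stop. The arm's top is 178 mm above the table (180 at the collar): keep the fingertips above that.
- foot (a joint): Travel of the brass pressure foot (18 mm wide) up into the end of the spindle against its spring: 0 = free, about 0.004 m when the lid is clamped tight. Its underside is 135 mm above the table when the spindle is right up.
- jar_1_c (a point): Centre of filled jar 1 (half-way up): brown spread, pale label, brass-coloured cap; diameter 56 mm, height 52 mm, 0.14 to 0.23 kg, z up. Absent in some starts.
- jar_2_c (a point): Centre of filled jar 2 (half-way up): brown spread, pale label, brass-coloured cap; diameter 56 mm, height 52 mm, 0.14 to 0.23 kg, z up. Absent in some starts.
- jar_3_c (a point): Centre of filled jar 3 (half-way up): brown spread, pale label, brass-coloured cap; diameter 56 mm, height 52 mm, 0.14 to 0.23 kg, z up. Absent in some starts.
- jar_4_c (a point): Centre of filled jar 4 (half-way up): brown spread, pale label, brass-coloured cap; diameter 56 mm, height 52 mm, 0.14 to 0.23 kg, z up. Absent in some starts.
- mug: Purple mug, 82 mm wide, 89 mm tall, a bystander; origin at the centre of its underside.
- stirrers: Open carton of black stirrers, 155 x 63 x 51 mm, a bystander; origin at the centre of its underside.
- tape: Roll of tape, 96 mm wide, 25 mm tall, a bystander; origin at the centre of its underside.
Things that resemble listed ones, but are neither listed nor needed, are in the scene too. Leave any red look-alike of the part that bears jar_4_c alone. What is shaped like the part that bears jar_2_c but blue is not meant.

How it is judged:
By the outcome, as a careful person would: the job done as asked, in the order asked, and still so for the second after the job is handed in, with the robot touching nothing.
Of jar_1, jar_2, jar_3, jar_4 only 2 to 3 are there at a start; the rules pass over those that are not, and their reading is None.
At some moment in a run one of jar_1, jar_2, jar_3, jar_4 may be knocked a few centimetres aside while the robot is not near it.
Once in a run the grip may slacken for a moment while it holds something.
It also fails if it takes over 210 s, if anything falls off the work surface, if the arm or the gripper's body presses on something with over 40 N, if the wrist force passes 120 N, or if a joint passes its speed limit or range.

## Working session

There is one attempt and no reset: what is moved stays moved. The work goes in short steps, Python scripts to look and compute and a tool call to move; the robot and the scene stay as the last step left them, time stands still between calls to the robot, and variables do not carry over. Pictures are saved under pics/ and viewed, at most 14 in all, crops included, and the job is handed in when it is done.

Besides the shell and the picture viewer there is one more tool, called after ">>>" as a command line: name --pt "numbers of a row" for each row, then --argument value for the rest. send_rows: Moves the arm, as the interface text tells. Its arguments: {"type":"object","properties":{"increments":{"type":"array"},"newtons":{"type":"number"}},"required":["increments"]}

```bash
ls; mkdir -p pics
cat > h.py <<'E'
import numpy as np, cv2
from cell import ctrl
def snap(n):
    s=ctrl.snapshot(n); return s
def save(img,name): cv2.imwrite('pics/'+name+'.png',cv2.cvtColor(img,cv2.COLOR_RGB2BGR))
def cloud(s):
    z=s['range_z'];K=np.array(s['intrinsics']);T=np.array(s['cam_to_world'])
    v,u=np.mgrid[:z.shape[0],:z.shape[1]]
    p=np.stack([(u-K[0,2])/K[0,0]*z,(v-K[1,2])/K[1,1]*z,z],-1)
    w=p@T[:3,:3].T+T[:3,3]; w[z<=0]=np.nan
    return w
def ray(s,u,v,h):
    K=np.array(s['intrinsics']);T=np.array(s['cam_to_world'])
    d=T[:3,:3]@np.array([(u-K[0,2])/K[0,0],(v-K[1,2])/K[1,1],1]);o=T[:3,3]
    return o+d*(h-o[2])/d[2]
E
python3 - <<'E'
from h import *
for n in('scene','top'):
    s=snap(n); save(s['color'],n+'0'); print(n,np.round(s['cam_to_world'],3).tolist(),np.round(s['intrinsics'],1).tolist())
    np.savez(n+'0.npz',**s)
st=ctrl.get_state(); print(st)
E
```

```text
pics
scene [[0.817, -0.278, 0.505, -0.11], [-0.577, -0.406, 0.709, -1.06], [0.007, -0.871, -0.492, 0.826], [0.0, 0.0, 0.0, 1.0]] [[380.5, 0.0, 248.3], [0.0, 380.5, 194.1], [0.0, 0.0, 1.0]]
top [[-0.256, -0.922, 0.289, 0.15], [-0.967, 0.244, -0.079, 0.06], [0.002, -0.3, -0.954, 1.583], [0.0, 0.0, 0.0, 1.0]] [[438.5, 0.0, 249.9], [0.0, 438.5, 187.5], [0.0, 0.0, 1.0]]
{'time_s': 0.1, 'joint_positions': array([ 1.43558105e+00,  2.55737847e-01,  1.07161369e-01, -3.91288427e-04,
       -1.42389443e+00, -2.84587655e-01]), 'joint_vel': array([-5.56844600e-05, -1.84512571e-03,  4.56019424e-03,  1.59417299e-03,
        2.08030785e-04, -6.61753816e-04]), 'joint_torque': array([-3.20338593e-03, -3.87602627e+01,  2.38475096e+01,  5.37802666e+00,
       -3.79355813e-03, -9.47758672e-07]), 'ee_pos': array([0.22397208, 0.50191079, 0.25247538]), 'ee_rot': array([ 8.49394414e-04,  9.78045088e-01, -2.08391621e-01, -1.30497663e-04]), 'wrist_force': array([ 0.00818664, -0.31458423,  0.26823277]), 'torque': array([ 0.04689734, -0.01599167,  0.01092347]), 'grip_force': 0.0, 'finger_gap': 0.994936408021675}
```

View pics/scene0.png

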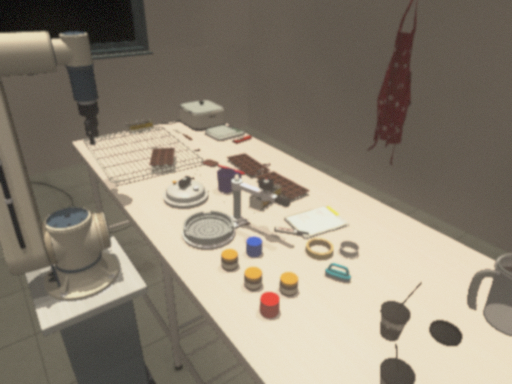

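View pics/top0.png

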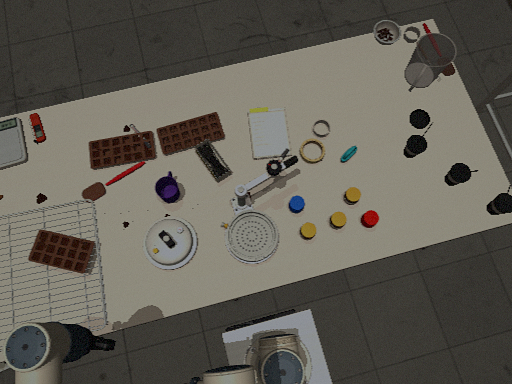

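The scene view shows three amber-capped jars at (229,258), (253,277) and (289,283). The look-alikes are a blue jar (254,246) and a red one (270,304). In the top view the jars are at (308,231), (338,220) and (353,195), blue is (297,204) and red is (370,219). The lid is at top (171,243), the pan (252,237), the post (240,200), the knob (273,168) and the clamp grip (290,160).

```bash
cat >> h.py <<'E'
def tri(sa,pa,sb,pb):
    L=[]
    A=np.zeros((3,3));b=np.zeros(3)
    for s,p in((sa,pa),(sb,pb)):
        K=np.array(s['intrinsics']);T=np.array(s['cam_to_world'])
        d=T[:3,:3]@np.array([(p[0]-K[0,2])/K[0,0],(p[1]-K[1,2])/K[1,1],1]);d/=np.linalg.norm(d)
        M=np.eye(3)-np.outer(d,d);A+=M;b+=M@T[:3,3]
    return np.linalg.solve(A,b)
def blobs(s,lo,hi,amin=15):
    hsv=cv2.cvtColor(s['color'],cv2.COLOR_RGB2HSV);m=cv2.inRange(hsv,np.array(lo),np.array(hi))
    n,l,st,c=cv2.connectedComponentsWithStats(m)
    return [(c[i],st[i,4],l==i) for i in range(1,n) if st[i,4]>=amin]
E
python3 - <<'E'
from h import *
S=dict(np.load('scene0.npz'));P=dict(np.load('top0.npz'))
for nm,s in(('scene',S),('top',P)):
    W=cloud(s)
    print(nm,'valid',np.isfinite(W[...,0]).mean())
    for c,a,m in blobs(s,(12,150,110),(30,255,255)):
        w=W[m];print(np.round(c),a,np.round(np.nanmedian(w,0),4))
WP=cloud(P);WS=cloud(S)
def at(W,u,v,r=2): return np.round(np.nanmedian(W[v-r:v+r+1,u-r:u+r+1].reshape(-1,3),0),3)
for n,u,v in [('table',200,280),('lidbar',168,239),('lid',175,250),('pan',252,237),('post',240,200),('knob',273,168),('grip',290,160),('blue',297,204),('red',370,219)]: print(n,at(WP,u,v))
# pan rim: cloud pts z 0.036..0.056 near pan
c=at(WP,252,237)[:2]
for nm,W in(('top',WP),('scene',WS)):
    q=W.reshape(-1,3);q=q[np.isfinite(q[:,0])]
    for o,(zl,zh) in {'pan':(.040,.052)}.items():
        r=np.hypot(*(q[:,:2]-c).T);k=q[(r>.06)&(r<.115)&(q[:,2]>zl)&(q[:,2]<zh)]
        A=np.c_[2*k[:,:2],np.ones(len(k))];x=np.linalg.lstsq(A,(k[:,:2]**2).sum(1),rcond=None)[0]
        print(nm,o,len(k),x[:2],np.sqrt(x[2]+x[:2]@x[:2]))
    k=q[(q[:,2]>.12)&(q[:,2]<.23)&(np.hypot(*(q[:,:2]-c).T)<.35)&(q[:,1]<0.25)];print('high',len(k),k.min(0),k.max(0))
# enlarge crop of top
im=P['color'][120:280,130:390];save(cv2.resize(im,(780,480),interpolation=cv2.INTER_CUBIC),'crop_top')
im=S['color'][160:320,150:320];save(cv2.resize(im,(637,600),interpolation=cv2.INTER_CUBIC),'crop_scene')
E
```

```text
scene valid 0.9051462809244791
[229. 254.] 102 [ 0.4077 -0.2315  0.05  ]
[253. 273.] 129 [ 0.418  -0.3473  0.0502]
[289. 278.] 130 [ 0.492  -0.4266  0.0498]
top valid 0.995819091796875
[353. 194.] 155 [ 0.4959 -0.4242  0.0513]
[338. 219.] 167 [ 0.4204 -0.3436  0.0519]
[308. 230.] 169 [ 0.4098 -0.227   0.051 ]
[155. 250.] 15 [0.4737 0.3104 0.0646]
table [ 0.342  0.188 -0.001]
lidbar [0.494 0.256 0.093]
lid [0.459 0.245 0.054]
pan [ 0.442 -0.029  0.016]
post [ 0.563 -0.017  0.102]
knob [ 0.607 -0.144  0.224]
grip [ 0.636 -0.214  0.179]
blue [ 0.51  -0.216  0.051]
red [ 0.39  -0.452  0.051]
top pan 335 [ 0.4461207  -0.02668411] 0.08838357650954072
high 802 [ 0.09252863 -0.24098214  0.12087674] [0.65112194 0.04298206 0.22921913]
scene pan 246 [ 0.44423387 -0.0307401 ] 0.08840336941769089
high 783 [ 0.09274561 -0.24547136  0.1206227 ] [0.64961789 0.01083395 0.2231267 ]
```

View pics/crop_top.png

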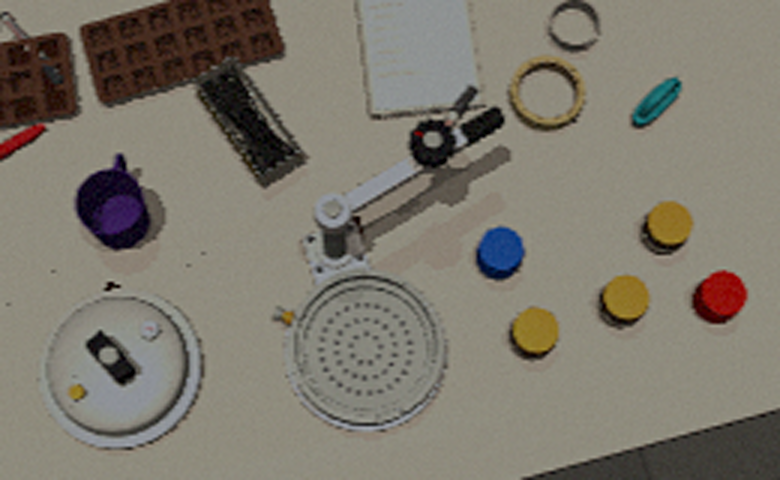

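View pics/crop_scene.png

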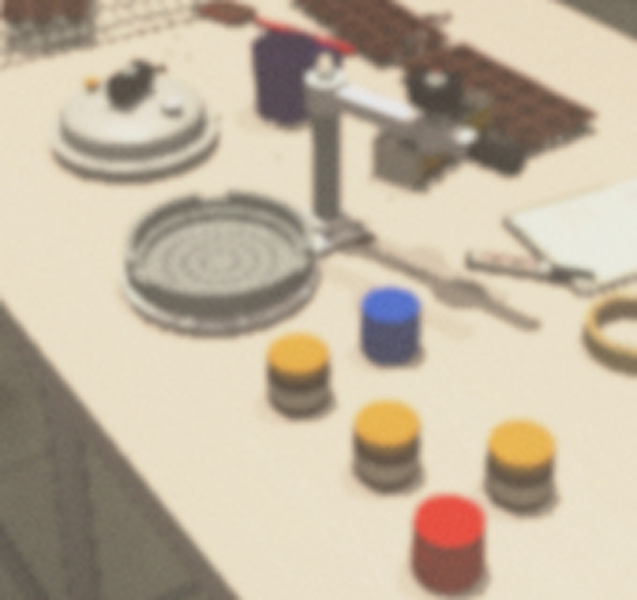

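The crops confirm the choice: three amber-capped jars with brown spread. Blue (crop 500,252) and red (720,297) are different, and the lid's bar, the rim notches and the open clamp arm are all visible. I'm setting out for jar A at about (0.409, -0.229).

>>> send_rows --pt "0 0 0 1 1" --pt "0 0 0 1 1" --pt "0 0 0 1 1" --pt "0 0 0 1 1" --pt "0 0 0 1 1" --pt "0 0 0 1 1" --pt "0 0 0 1 1" --pt "0 0 0 1 1" --pt "0 0 0 1 1" --pt "0 0 0 1 1" --newtons 40

```text
time_s: 0.93
ee_pos: [0.224, 0.502, 0.2527]
ee_rot: [0.001, 0.741, -0.671, 0.0]
wrist_force: [-0.2, -0.2, 0.6]
finger_gap: 1.002
grip_force: 0.0
```

>>> send_rows --pt "0 0 0 0.97 1" --pt "0.9 -0.23 0 0 1" --pt "0.9 -0.23 0 0 1" --pt "0.9 -0.23 0 0 1" --pt "0.9 -0.23 0 0 1" --pt "0.9 -0.23 0 0 1" --pt "0.9 -0.23 0 0 1" --pt "0.9 -0.23 0 0 1" --pt "0.9 -0.23 0 0 1" --pt "0.9 -0.23 0 0 1"

```text
time_s: 1.77
ee_pos: [0.3073, 0.1765, 0.2531]
ee_rot: [0.0, 0.708, -0.706, -0.0]
wrist_force: [1.3, -0.0, 0.1]
finger_gap: 1.001
grip_force: 0.0
```

>>> send_rows --pt "0.9 -0.23 0 0 1" --pt "0.9 -0.23 0 0 1" --pt "0.9 -0.23 0 0 1" --pt "0.9 -0.23 0 0 1" --pt "0.9 -0.23 0 0 1" --pt "0.9 -0.23 0 0 1" --pt "0.9 -0.23 0 0 1" --pt "0.9 -0.23 0 0 1" --pt "0.9 -0.23 0 0 1" --pt "0 0 0 0 1"

```text
time_s: 2.6
ee_pos: [0.3913, -0.1504, 0.2524]
ee_rot: [-0.001, -0.706, 0.709, 0.0]
wrist_force: [0.1, 1.2, 0.4]
finger_gap: 1.002
grip_force: 0.0
```

```bash
cat >> h.py <<'E'
def jars():
    S=snap('scene');P=snap('top');cs=[c for c,a,m in blobs(S,(12,150,90),(30,255,255),25)]
    out=[]
    for c,a,m in blobs(P,(12,150,90),(30,255,255),40):
        t=[(np.linalg.norm(tri(S,d,P,c)[2]-.052),tri(S,d,P,c),d) for d in cs]
        p=ray(P,*c,.052)
        k=[(np.linalg.norm(ray(S,*d,.052)-p),d) for d in cs]
        if k:
            e,d=min(k,key=lambda x:x[0]);print('top px',np.round(c),a,'ray',np.round(p[:2],4),'scene err',round(e,4),'tri',np.round(tri(S,d,P,c),4))
        else: print('top only',np.round(c),a,np.round(p,4))
    return S,P
E
python3 - <<'E'
from h import *
S,P=jars()
WP=cloud(P);WS=cloud(S)
q=np.vstack([WP.reshape(-1,3),WS.reshape(-1,3)]);q=q[np.isfinite(q[:,0])]
C=np.array([.445,-.0287])
def near(c,r,zl,zh): return q[(np.hypot(*(q[:,:2]-c).T)<r)&(q[:,2]>zl)&(q[:,2]<zh)]
for lo,hi in((.05,.14),(.183,.2)):
    k=near(np.array([.57,-.02]),.04,lo,hi);print('post',lo,len(k),np.round(k.mean(0),4),k.min(0).round(3),k.max(0).round(3))
k=near(np.array([.607,-.144]),.05,.20,.235);print('knob',len(k),k.mean(0).round(4),k.min(0).round(3),k.max(0).round(3))
for W,n in((WP,'t'),(WS,'s')):
    w=W.reshape(-1,3)
    a=w[(w[:,2]>.155)&(w[:,2]<.2)&(w[:,0]>.54)&(w[:,0]<.67)&(w[:,1]<.02)&(w[:,1]>-.27)]
    e=a[a[:,1]<-.19];print(n,'armgrip',len(e),e.mean(0).round(3),e.min(0).round(3))
for z,n in((0.082,'lidbar'),):
    k=near(np.array([.475,.25]),.05,z,.11);
    c,sv,vt=k.mean(0),*np.linalg.svd(k[:,:2]-k[:,:2].mean(0),full_matrices=False)[1:];print(n,len(k),c.round(4),k.max(0),vt[0],sv/np.sqrt(len(k)))
k=near(np.array([.475,.25]),.115,.012,.026);A=np.c_[2*k[:,:2],np.ones(len(k))];x=np.linalg.lstsq(A,(k[:,:2]**2).sum(1),rcond=None)[0];print('flange',len(k),x[:2],np.sqrt(x[2]+x[:2]@x[:2]))
E
```

```text
top px [353. 194.] 157 ray [ 0.4948 -0.4233] scene err 0.0079 tri [ 0.4952 -0.4247  0.0462]
top px [338. 219.] 169 ray [ 0.4204 -0.3427] scene err 0.0077 tri [ 0.4201 -0.3435  0.0467]
top px [311. 232.] 73 ray [ 0.3996 -0.233 ] scene err 0.1163 tri [ 0.4416 -0.2632 -0.0337]
post 0.05 160 [ 0.5682 -0.0333  0.096 ] [ 0.558 -0.045  0.051] [ 0.583 -0.01   0.14 ]
post 0.183 81 [ 0.5744 -0.0241  0.1862] [ 0.559 -0.045  0.183] [ 0.592 -0.002  0.194]
knob 339 [ 0.61   -0.1507  0.2176] [ 0.587 -0.178  0.2  ] [ 0.638 -0.121  0.23 ]
t armgrip 111 [ 0.632 -0.214  0.176] [ 0.616 -0.241  0.158]
s armgrip 132 [ 0.628 -0.22   0.169] [ 0.611 -0.246  0.156]
lidbar 151 [0.4928 0.2597 0.0898] [0.52215564 0.28221533 0.09894636] [-0.84970014 -0.52726623] [0.01538195 0.00730744]
flange 686 [0.50037112 0.26413575] 0.09014074678653473
```

>>> send_rows --pt "0.66 -0.15 0.5 0 1" --pt "0.66 -0.15 0.5 0 1" --pt "0.66 -0.15 0.5 0 1" --pt "0 0 0.9 0 1" --pt "0 0 0.9 0 1" --pt "0 0 0.8 0 1" --pt "0 0 0.6 0 1" --pt "0 0 0.5 0 1" --pt "0 0 0 0 1" --pt "0 0 0 0 1"

```text
time_s: 3.53
ee_pos: [0.409, -0.2235, 0.0452]
ee_rot: [0.001, 0.709, -0.706, -0.001]
wrist_force: [0.4, -0.6, -0.1]
finger_gap: 0.999
grip_force: 0.0
```

>>> send_rows --pt "0 0 0 0 0" --pt "0 0 0 0 0" --pt "0 0 0 0 0" --pt "0 0 0 0 0" --pt "0 0 0 0 0" --pt "0 0 0 0 0"

```text
time_s: 4.03
ee_pos: [0.4106, -0.2247, 0.0472]
ee_rot: [-0.001, 0.708, -0.706, 0.001]
wrist_force: [-0.8, 1.4, 7.2]
finger_gap: 0.644
grip_force: 41.6
```

>>> send_rows --pt "0 0 -0.5 0 0" --pt "0 0 -0.8 0 0" --pt "0 0 -0.8 0 0" --pt "-0.6 -0.13 0 0 0" --pt "-0.8 -0.18 0 0 0" --pt "-0.8 -0.18 0 0 0" --pt "-0.8 -0.18 0 0 0" --pt "-0.8 -0.18 0 0 0" --pt "-0.8 -0.18 0 0 0" --pt "-0.7 -0.16 0 0 0" --newtons 60

```text
time_s: 4.87
ee_pos: [0.4567, -0.0104, 0.1303]
ee_rot: [-0.001, 0.708, -0.706, 0.0]
wrist_force: [0.2, -0.7, -1.7]
finger_gap: 0.639
grip_force: 64.1
```

>>> send_rows --pt "-0.5 -0.1 0 0 0" --pt "0 0 0 0 0" --pt "0 0 0 0 0"

```text
time_s: 5.12
ee_pos: [0.4606, 0.0086, 0.1299]
ee_rot: [-0.001, 0.709, -0.706, 0.0]
wrist_force: [0.1, -0.0, -1.5]
finger_gap: 0.641
grip_force: 64.1
```

Run:
```python
from h import *
S,P=jars(); 
a=cv2.resize(S['color'][150:310,150:320],(531,500),interpolation=cv2.INTER_CUBIC);save(a,'s1')
```

```text
top px [353. 194.] 159 ray [ 0.4947 -0.4231] scene err 0.008 tri [ 0.4954 -0.4246  0.0459]
top px [338. 219.] 170 ray [ 0.4202 -0.3427] scene err 0.0076 tri [ 0.4206 -0.3439  0.0464]
```

View pics/s1.png

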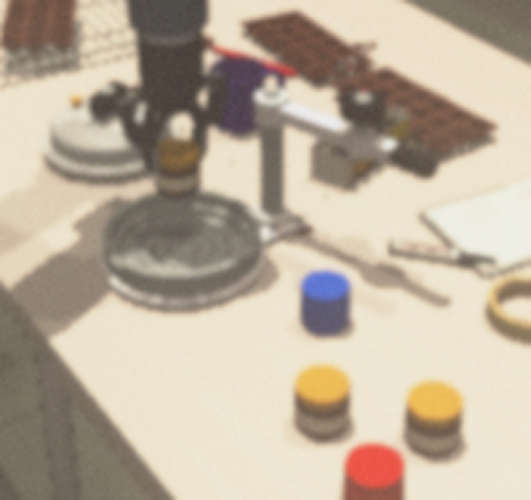

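The jar hangs upright in the gripper at (178,165), over the rear left of the pan. I'm lowering it.

>>> send_rows --pt "0 0 0.6 0 0" --pt "0 0 0.6 0 0" --pt "0 0 0.25 0 0" --pt "0 0 0.12 0 0" --pt "0 0 0.05 0 0" --pt "0 0 0 0 0" --pt "0 0 0 0 0"

```text
time_s: 5.8
ee_pos: [0.4609, 0.007, 0.0654]
ee_rot: [-0.001, 0.708, -0.707, 0.0]
wrist_force: [-0.0, 0.6, -0.5]
finger_gap: 0.64
grip_force: 64.2
```

>>> send_rows --pt "0 0 0.03 0 0" --pt "0 0 0.02 0 0" --pt "0 0 0 0 0.8" --pt "0 0 0 0 0.8" --pt "0 0 0 0 0.8" --pt "0 0 0 0 0.8" --pt "0 0 -0.3 0 0.8" --pt "0 0 -0.8 0 0.8" --pt "0 0 -0.8 0 1" --pt "0 0 0 0 1"

```text
time_s: 6.63
ee_pos: [0.4642, 0.0079, 0.1444]
ee_rot: [-0.004, 0.708, -0.706, 0.003]
wrist_force: [1.6, -0.6, 0.3]
finger_gap: 0.998
grip_force: 0.0
```

>>> send_rows --pt "0.9 0.1 0 0 1" --pt "0.9 0.1 0 0 1" --pt "0.9 0.1 0 0 1" --pt "0.9 0.1 0 0 1" --pt "0.9 0.1 0 0 1" --pt "0.9 0.1 0 0 1" --pt "0.9 0.1 0 0 1" --pt "0.9 0.1 0 0 1" --pt "0.9 0.1 0 0 1" --pt "0.7 0.1 0 0 1"

```text
time_s: 7.47
ee_pos: [0.4206, -0.3471, 0.1381]
ee_rot: [0.0, 0.708, -0.707, 0.0]
wrist_force: [1.4, 0.3, -1.5]
finger_gap: 1.0
grip_force: 0.0
```

Run:
```python
from h import *
S,P=jars()
for nm,s in(('s',S),('t',P)):
    for c,a,m in blobs(s,(12,120,60),(30,255,255),20): print(nm,np.round(c),a,np.round(np.nanmedian(cloud(s)[m],0),4))
```

```text
top px [338. 221.] 85 ray [ 0.4123 -0.3406] scene err 0.0023 tri [ 0.4112 -0.34    0.0528]
top px [242. 231.] 180 ray [0.4643 0.0027] scene err 0.0192 tri [0.4612 0.0033 0.0646]
s [207. 214.] 103 [ 0.4572 -0.0008  0.0673]
s [252. 273.] 179 [ 0.4159 -0.3479  0.0498]
s [289. 279.] 174 [ 0.4909 -0.429   0.0496]
t [339. 220.] 128 [ 0.4148 -0.344   0.0504]
t [242. 231.] 186 [0.4607 0.0031 0.0692]
t [155. 250.] 20 [0.4743 0.3109 0.065 ]
```

>>> send_rows --pt "0 0 0.7 0 1" --pt "0 0 0.7 0 1" --pt "0 0 0.6 0 1" --pt "0 0 0.3 0 1" --pt "0 0 0 0 1" --pt "0 0 0 0 0" --pt "0 0 0 0 0" --pt "0 0 0 0 0" --pt "0 0 0 0 0" --pt "0 0 0 0 0"

```text
time_s: 8.4
ee_pos: [0.4224, -0.3451, 0.0483]
ee_rot: [-0.0, 0.708, -0.706, 0.002]
wrist_force: [0.8, 1.4, 6.4]
finger_gap: 0.633
grip_force: 64.1
```

>>> send_rows --pt "0 0 -0.5 0 0" --pt "0 0 -0.8 0 0" --pt "0 0 -0.8 0 0" --pt "-0.5 -0.08 0 0 0" --pt "-0.8 -0.13 0 0 0" --pt "-0.8 -0.13 0 0 0" --pt "-0.9 -0.14 0 0 0" --pt "-0.9 -0.14 0 0 0" --pt "-0.9 -0.14 0 0 0" --pt "-0.8 -0.13 0 0 0"

```text
time_s: 9.23
ee_pos: [0.4561, -0.1184, 0.1308]
ee_rot: [-0.0, 0.708, -0.706, 0.0]
wrist_force: [1.7, -0.4, -1.1]
finger_gap: 0.641
grip_force: 63.7
```

>>> send_rows --pt "-0.7 -0.1 0 0 0" --pt "-0.6 -0.1 0 0 0" --pt "0 0 0 0 0" --pt "0 0 0 0 0"

```text
time_s: 9.57
ee_pos: [0.4643, -0.0673, 0.1307]
ee_rot: [-0.0, 0.709, -0.705, 0.0]
wrist_force: [-0.5, 0.3, -1.5]
finger_gap: 0.637
grip_force: 63.7
```

Run:
```python
from h import *
S,P=jars()
a=cv2.resize(S['color'][150:310,150:320],(531,500),interpolation=cv2.INTER_CUBIC);save(a,'s2')
```

```text
top px [353. 194.] 158 ray [ 0.4949 -0.4233] scene err 0.0082 tri [ 0.4955 -0.4248  0.0459]
```

View pics/s2.png

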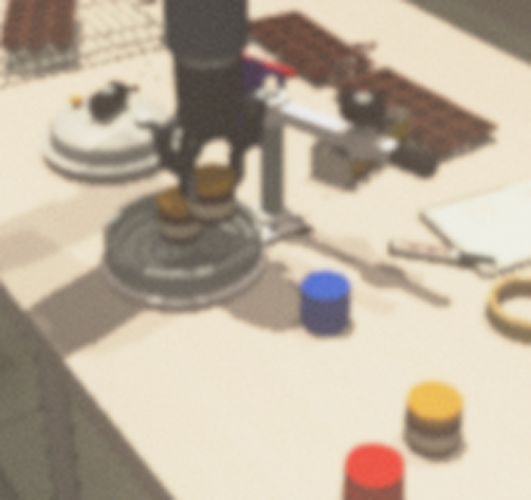

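The second jar (213,195) hangs upright over its slot, and the first stands at (180,213). I'm lowering it, releasing, and going on to the third at (0.4955, -0.4255).

>>> send_rows --pt "0 0 0.6 0 0" --pt "0 0 0.6 0 0" --pt "0 0 0.25 0 0" --pt "0 0 0.12 0 0" --pt "0 0 0.05 0 0" --pt "0 0 0.03 0 0" --pt "0 0 0 0 0.8" --pt "0 0 0 0 0.8" --pt "0 0 0 0 0.8" --pt "0 0 0 0 0.8"

```text
time_s: 10.5
ee_pos: [0.4646, -0.0688, 0.0648]
ee_rot: [-0.0, 0.708, -0.707, 0.0]
wrist_force: [0.1, -0.9, -0.3]
finger_gap: 0.801
grip_force: 0.0
```

>>> send_rows --pt "0 0 -0.3 0 0.8" --pt "0 0 -0.8 0 0.8" --pt "0 0 -0.8 0 1" --pt "0.8 -0.07 0 0 1" --pt "0.9 -0.08 0 0 1" --pt "0.9 -0.08 0 0 1" --pt "0.9 -0.08 0 0 1" --pt "0.9 -0.08 0 0 1" --pt "0.9 -0.08 0 0 1" --pt "0.9 -0.08 0 0 1"

```text
time_s: 11.33
ee_pos: [0.4866, -0.3184, 0.1404]
ee_rot: [-0.0, 0.708, -0.706, 0.0]
wrist_force: [1.1, 0.6, 0.7]
finger_gap: 0.997
grip_force: 0.0
```

>>> send_rows --pt "0.9 -0.08 0 0 1" --pt "0.9 -0.08 0 0 1" --pt "0.8 -0.08 0 0 1" --pt "0 0 0 0 1" --pt "0 0 0 0 1"

```text
time_s: 11.75
ee_pos: [0.496, -0.4221, 0.1392]
ee_rot: [-0.0, -0.707, 0.707, 0.001]
wrist_force: [0.0, 1.0, 0.9]
finger_gap: 1.0
grip_force: 0.0
```

Run:
```python
from h import *
S,P=jars()
for nm,s in(('s',S),('t',P)):
    for c,a,m in blobs(s,(12,120,60),(30,255,255),20): print(nm,np.round(c),a,np.round(np.nanmedian(cloud(s)[m],0),4))
```

```text
top px [353. 195.] 98 ray [ 0.4903 -0.4218] scene err 0.0064 tri [ 0.4872 -0.4198  0.0534]
top px [262. 225.] 177 ray [ 0.4665 -0.0712] scene err 0.023 tri [ 0.462  -0.0693  0.0676]
top px [241. 230.] 145 ray [0.4678 0.0052] scene err 0.0163 tri [0.4639 0.0062 0.0628]
s [213. 218.] 233 [ 0.4591 -0.0271  0.0676]
s [288. 279.] 183 [ 0.4897 -0.4271  0.0494]
t [353. 194.] 155 [ 0.4928 -0.4236  0.0512]
t [262. 226.] 191 [ 0.4628 -0.0691  0.0682]
t [241. 230.] 154 [0.4646 0.0074 0.0692]
```

>>> send_rows --pt "0.03 0 0.7 0 1" --pt "0.03 0 0.7 0 1" --pt "0 0 0.6 0 1" --pt "0 0 0.32 0 1" --pt "0 0 0 0 1" --pt "0 0 0 0 0" --pt "0 0 0 0 0" --pt "0 0 0 0 0" --pt "0 0 0 0 0" --pt "0 0 0 0 0"

```text
time_s: 12.68
ee_pos: [0.4979, -0.4233, 0.0503]
ee_rot: [-0.0, 0.708, -0.706, 0.002]
wrist_force: [-0.5, 1.1, 6.6]
finger_gap: 0.631
grip_force: 64.3
```

>>> send_rows --pt "0 0 -0.5 0 0" --pt "0 0 -0.8 0 0" --pt "0 0 -0.8 0 0" --pt "0 0 -0.3 -1 0" --pt "0 0 0 -1 0" --pt "0 0 0 -1 0" --pt "0 0 0 -1 0" --pt "0 0 0 -1 0" --pt "0 0 0 -1 0" --pt "0 0 0 -1 0"

```text
time_s: 13.52
ee_pos: [0.4966, -0.4225, 0.144]
ee_rot: [-0.0, 0.915, -0.403, 0.0]
wrist_force: [-0.3, -0.2, -2.6]
finger_gap: 0.638
grip_force: 63.6
```

>>> send_rows --pt "0 0 0 -1 0" --pt "0 0 0 -1 0" --pt "0 0 0 -1 0" --pt "0 0 0 -1 0" --pt "0 0 0 -1 0" --pt "0 0 0 -1 0" --pt "0 0 0 -1 0" --pt "0 0 0 -1 0" --pt "0 0 0 0 0" --pt "0 0 0 0 0"

```text
time_s: 14.35
ee_pos: [0.4966, -0.4226, 0.1439]
ee_rot: [-0.0, 1.0, -0.0, 0.0]
wrist_force: [-0.1, 0.6, -1.1]
finger_gap: 0.631
grip_force: 63.6
```

>>> send_rows --pt "-0.2 -0.6 0 0 0" --pt "-0.21 -0.9 0 0 0" --pt "-0.21 -0.95 0 0 0" --pt "-0.21 -0.95 0 0 0" --pt "-0.21 -0.95 0 0 0" --pt "-0.21 -0.95 0 0 0" --pt "-0.21 -0.95 0 0 0" --pt "-0.21 -0.95 0 0 0" --pt "-0.21 -0.95 0 0 0" --pt "-0.2 -0.9 0 0 0"

```text
time_s: 15.18
ee_pos: [0.4118, -0.0592, 0.1441]
ee_rot: [-0.0, 1.0, -0.001, 0.001]
wrist_force: [1.1, 0.3, -1.0]
finger_gap: 0.633
grip_force: 63.9
```

>>> send_rows --pt "-0.17 -0.75 0 0 0" --pt "0 0 0 0 0" --pt "0 0 0 0 0"

```text
time_s: 15.43
ee_pos: [0.4057, -0.0296, 0.1443]
ee_rot: [-0.0, 1.0, 0.002, 0.001]
wrist_force: [-0.6, -1.7, -0.2]
finger_gap: 0.638
grip_force: 64.1
```

Run:
```python
from h import *
S,P=jars()
a=cv2.resize(S['color'][150:310,150:320],(531,500),interpolation=cv2.INTER_CUBIC);save(a,'s3')
for nm,s in(('s',S),('t',P)):
    for c,a,m in blobs(s,(12,120,60),(30,255,255),20): print(nm,np.round(c),a,np.round(np.nanmedian(cloud(s)[m],0),4))
```

```text
s [215. 219.] 186 [ 0.4638 -0.0543  0.0675]
```

View pics/s3.png

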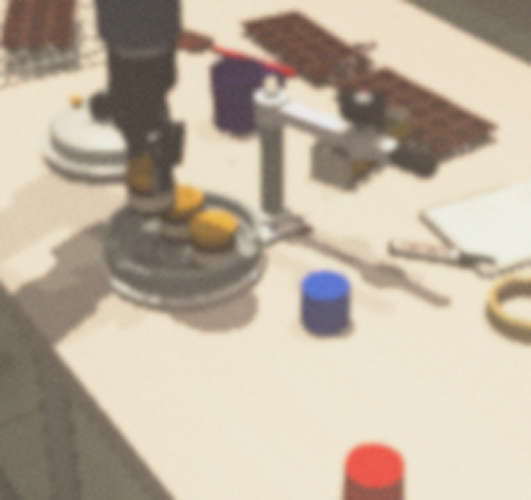

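The third jar (150,180) is held over the front slot. Lowering and releasing it, then moving clear.

>>> send_rows --pt "0 0 0.6 0 0" --pt "0 0 0.6 0 0" --pt "0 0 0.4 0 0" --pt "0 0 0.18 0 0" --pt "0 0 0.07 0 0" --pt "0 0 0.05 0 0" --pt "0 0 0 0 0" --pt "0 0 0 0 0"

```text
time_s: 16.2
ee_pos: [0.4067, -0.0311, 0.0686]
ee_rot: [-0.0, 1.0, 0.001, 0.001]
wrist_force: [0.2, -0.3, -0.9]
finger_gap: 0.637
grip_force: 64.0
```

>>> send_rows --pt "0 0 0 0 0.8" --pt "0 0 0 0 0.8" --pt "0 0 0 0 0.8" --pt "0 0 -0.3 0 0.8" --pt "0 0 -0.8 0 0.8" --pt "0 0 -0.8 0 1" --pt "0 0 -0.8 0 1" --pt "0 -0.9 0 0 1" --pt "0 -0.9 0 0 1" --pt "0 -0.9 0 0 1"

```text
time_s: 17.03
ee_pos: [0.4057, 0.0782, 0.1768]
ee_rot: [-0.001, 1.0, 0.0, 0.001]
wrist_force: [1.8, -1.1, -0.8]
finger_gap: 0.999
grip_force: 0.0
```

>>> send_rows --pt "-0.4 -0.9 0 0 1" --pt "-0.4 -0.9 0 0 1" --pt "-0.4 -0.9 0 0 1" --pt "-0.4 -0.9 0 0 1" --pt "0 0 0 0 1"

```text
time_s: 17.45
ee_pos: [0.3394, 0.226, 0.1762]
ee_rot: [-0.001, 1.0, 0.004, 0.0]
wrist_force: [1.2, 0.1, 0.1]
finger_gap: 1.0
grip_force: 0.0
```

Run:
```python
from h import *
S,P=jars()
np.savez('scene1.npz',**S);np.savez('top1.npz',**P)
for nm,s in(('s',S),('t',P)):
    W=cloud(s)
    for c,a,m in blobs(s,(12,120,60),(30,255,255),20): print(nm,np.round(c),a,np.round(np.nanmedian(W[m],0),4))
a=cv2.resize(S['color'][190:260,160:260],(800,560),interpolation=cv2.INTER_CUBIC);save(a,'s4')
a=cv2.resize(P['color'][195:275,120:300],(800,356),interpolation=cv2.INTER_CUBIC);save(a,'t4')
```

```text
top px [262. 225.] 176 ray [ 0.4665 -0.0706] scene err 0.0224 tri [ 0.4621 -0.0688  0.0671]
top px [242. 231.] 180 ray [0.4643 0.0026] scene err 0.0247 tri [0.4543 0.0062 0.048 ]
top px [256. 243.] 181 ray [ 0.4104 -0.0332] scene err 0.0453 tri [ 0.413  -0.0343  0.0785]
s [208. 220.] 365 [ 0.4472 -0.0329  0.0672]
t [262. 226.] 191 [ 0.4625 -0.0691  0.0686]
t [242. 231.] 187 [0.461  0.003  0.0688]
t [256. 243.] 195 [ 0.4083 -0.0322  0.0691]
```

View pics/s4.png

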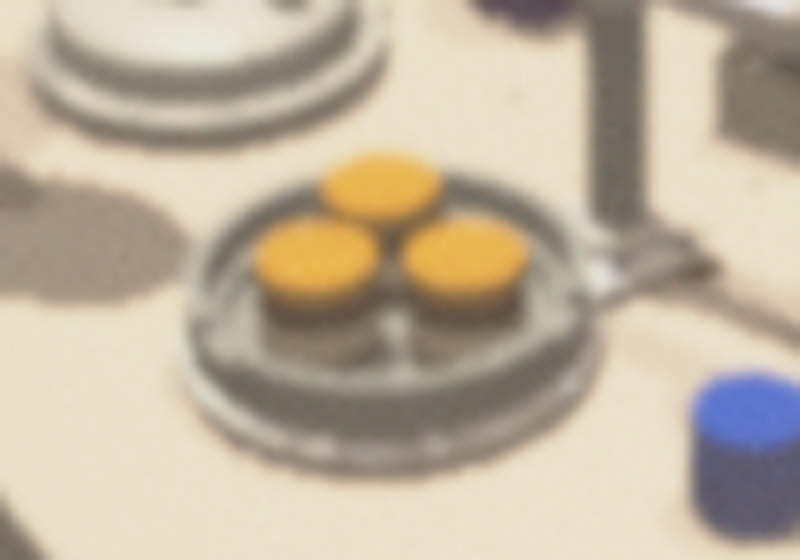

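View pics/t4.png

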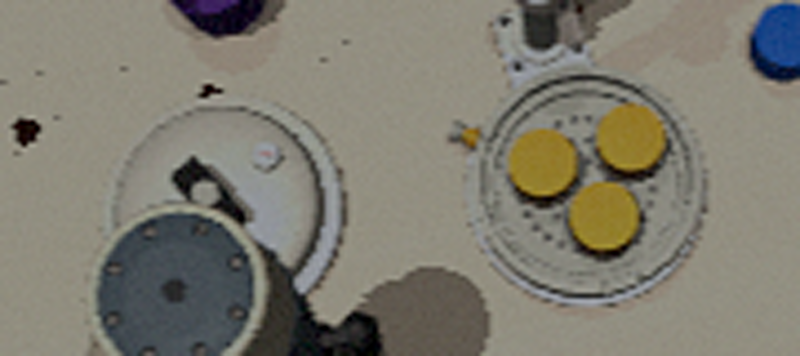

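All three jars stand upright in the pan. One, at t4 (632,138), is about 45 mm off centre, close to the lid skirt's path, so I'll regrip it and shift it about 7 mm inward.

>>> send_rows --pt "0 0 0 1 1" --pt "0 0 0 1 1" --pt "0 0 0 1 1" --pt "0 0 0 1 1" --pt "0 0 0 1 1" --pt "0 0 0 1 1" --pt "0 0 0 1 1" --pt "0 0 0 1 1" --pt "0 0 0 1 1" --pt "0 0 0 1 1"

```text
time_s: 18.38
ee_pos: [0.3417, 0.2197, 0.1758]
ee_rot: [0.0, 0.865, -0.502, 0.0]
wrist_force: [0.5, 0.6, 0.3]
finger_gap: 0.996
grip_force: 0.0
```

>>> send_rows --pt "0.8 0.1 0 0 1" --pt "0.9 0.11 0 0 1" --pt "0.9 0.11 0 0 1" --pt "0.9 0.11 0 0 1" --pt "0.9 0.11 0 0 1" --pt "0.9 0.11 0 0 1" --pt "0.9 0.11 0 0 1" --pt "0.9 0.11 0 0 1" --pt "0.83 0.1 0 0 1" --pt "0 0 0 0 0.9"

```text
time_s: 19.22
ee_pos: [0.4678, -0.0787, 0.1754]
ee_rot: [0.001, 0.865, -0.502, 0.0]
wrist_force: [0.4, 0.5, -0.3]
finger_gap: 0.903
grip_force: 0.0
```

>>> send_rows --pt "0 0 0 0 0.9" --pt "0 0 0 0 0.9"

```text
time_s: 19.38
ee_pos: [0.4663, -0.0739, 0.1755]
ee_rot: [0.0, 0.866, -0.5, -0.0]
wrist_force: [0.2, 1.0, 0.7]
finger_gap: 0.903
grip_force: 0.0
```

>>> send_rows --pt "-0.15 -0.03 0.5 0 0.9" --pt "0 0 0.8 0 0.9" --pt "0 0 0.8 0 0.9" --pt "0 0 0.4 0 0.9" --pt "0 0 0.22 0 0.9" --pt "0 0 0 0 0.9" --pt "0 0 0 0 0" --pt "0 0 0 0 0" --pt "0 0 0 0 0" --pt "0 0 0 0 0"

```text
time_s: 20.22
ee_pos: [0.4662, -0.0669, 0.0689]
ee_rot: [-0.001, 0.867, -0.499, 0.002]
wrist_force: [-2.3, 1.5, 7.1]
finger_gap: 0.635
grip_force: 63.8
```

>>> send_rows --pt "0 0 -0.1 0 0" --pt "-0.08 -0.05 0 0 0" --pt "-0.08 -0.05 0 0 0" --pt "0 0 0.08 0 0" --pt "0 0 0 0 0" --pt "0 0 0 0 0.85" --pt "0 0 0 0 0.85" --pt "0 0 0 0 0.85" --pt "0 0 0 0 0.85"

```text
time_s: 20.97
ee_pos: [0.465, -0.0596, 0.0674]
ee_rot: [0.0, 0.867, -0.499, -0.0]
wrist_force: [0.1, -0.7, -0.2]
finger_gap: 0.848
grip_force: 0.0
```

>>> send_rows --pt "0 0 -0.3 0 0.85" --pt "0 0 -0.8 0 0.85" --pt "0 0 -0.8 0 1" --pt "0 0 -0.8 0 1" --pt "-0.8 -0.11 0 0 1" --pt "-0.9 -0.11 0 0 1" --pt "-0.9 -0.11 0 0 1" --pt "-0.9 -0.11 0 0 1" --pt "-0.9 -0.11 0 0 1" --pt "-0.9 -0.11 0 0 1"

```text
time_s: 21.8
ee_pos: [0.3805, 0.1383, 0.1757]
ee_rot: [-0.0, 0.866, -0.499, 0.0]
wrist_force: [0.7, 0.3, -0.6]
finger_gap: 1.0
grip_force: 0.0
```

Run:
```python
from h import *
S,P=jars()
for nm,s in(('s',S),('t',P)):
    W=cloud(s)
    for c,a,m in blobs(s,(12,120,60),(30,255,255),20): print(nm,np.round(c),a,np.round(np.nanmedian(W[m],0),4))
# lid from initial frames: bar dark pixels, dome sections
for n in('scene0','top0'):
    s=dict(np.load(n+'.npz'));W=cloud(s);g=s['color'].max(-1)
    d=np.hypot(W[...,0]-.49,W[...,1]-.26)
    k=W[(d<.05)&(W[...,2]>.066)&(g<75)];c=k.mean(0);u,sv,vt=np.linalg.svd(k[:,:2]-c[:2],full_matrices=False)
    print(n,'bar',len(k),c.round(4),k[:,2].max().round(3),np.percentile(k[:,2],[10,50,90]).round(3),vt[0].round(3),(sv/np.sqrt(len(k))).round(4))
    a=(k[:,:2]-c[:2])@vt[0];b=(k[:,:2]-c[:2])@vt[1];print('ext',a.min(),a.max(),b.min(),b.max())
    for zl,zh,rm in((.045,.055,.09),(.01,.022,.12)):
        q=W[(d<rm)&(W[...,2]>zl)&(W[...,2]<zh)];A=np.c_[2*q[:,:2],np.ones(len(q))];x=np.linalg.lstsq(A,(q[:,:2]**2).sum(1),rcond=None)[0];print('circ',zl,len(q),x[:2].round(4),np.sqrt(x[2]+x[:2]@x[:2]).round(4))
```

```text
top px [259. 226.] 176 ray [ 0.4689 -0.0611] scene err 0.0503 tri [ 0.4482 -0.0535  0.0812]
top px [242. 231.] 179 ray [0.4644 0.0027] scene err 0.0197 tri [0.4646 0.0031 0.0397]
top px [256. 243.] 185 ray [ 0.4106 -0.0334] scene err 0.0469 tri [ 0.4222 -0.038   0.0716]
s [142. 126.] 30 [0.6602 1.1491 0.0366]
s [208. 219.] 369 [ 0.4485 -0.0325  0.0673]
t [259. 225.] 190 [ 0.4659 -0.0605  0.0689]
t [242. 231.] 187 [0.4611 0.0028 0.0688]
t [256. 243.] 197 [ 0.4076 -0.0326  0.0684]<stdin>:10: RuntimeWarning: Mean of empty slice.
  ret = um.true_divide(
Traceback (most recent call last):
ValueError: zero-size array to reduction operation maximum which has no identity
```

```bash
cat > lid.py <<'E'
from h import *
def circ(q):
    A=np.c_[2*q[:,:2],np.ones(len(q))];x=np.linalg.lstsq(A,(q[:,:2]**2).sum(1),rcond=None)[0]
    return x[:2].round(4),np.sqrt(x[2]+x[:2]@x[:2]).round(4)
for n in('scene0','top0'):
    s=dict(np.load(n+'.npz'));W=cloud(s);g=s['color'].max(-1)
    d=np.hypot(W[...,0]-.49,W[...,1]-.26)
    k=W[(d<.05)&(W[...,2]>.068)&(g<115)];print(n,len(k),k.mean(0).round(4),np.percentile(k[:,2],[10,50,90]).round(3))
    k=k[:,:2];(cx,cy),(w,h),a=cv2.minAreaRect((k*1000).astype(np.float32));print('rect mm',cx,cy,w,h,a)
    for zl,zh,rm in((.04,.05,.09),(.05,.06,.09),(.012,.03,.12)):
        q=W[(d<rm)&(W[...,2]>zl)&(W[...,2]<zh)];print('circ',zl,len(q),circ(q))
E
python3 lid.py
```

```text
scene0 61 [0.4916 0.2485 0.0807] [0.071 0.082 0.089]
rect mm 496.760498046875 255.96273803710938 55.71287155151367 26.24277114868164 22.608154296875
circ 0.04 244 (array([0.4969, 0.2563]), np.float64(0.0659))
circ 0.05 201 (array([0.4949, 0.2565]), np.float64(0.0439))
circ 0.012 285 (array([0.4998, 0.2632]), np.float64(0.0891))
top0 118 [0.4968 0.2625 0.0887] [0.082 0.09  0.095]
rect mm 500.33221435546875 264.3774719238281 62.43736267089844 25.526880264282227 28.512052536010742
circ 0.04 601 (array([0.4995, 0.2642]), np.float64(0.0667))
circ 0.05 749 (array([0.4998, 0.2644]), np.float64(0.0508))
circ 0.012 562 (array([0.5017, 0.2651]), np.float64(0.0905))
```

>>> send_rows --pt "0 0 0 -1 1" --pt "0 0 0 -1 1" --pt "0 0 0 -1 1" --pt "0 0 0 -1 1" --pt "0 0 0 -1 1" --pt "0 0 0 -1 1" --pt "0 0 0 -1 1" --pt "0 0 0 -1 1" --pt "0 0 0 -1 1" --pt "0 0 0 -1 1"

```text
time_s: 22.73
ee_pos: [0.3816, 0.1364, 0.1755]
ee_rot: [0.0, 1.0, 0.003, -0.0]
wrist_force: [0.7, 0.8, 0.5]
finger_gap: 0.997
grip_force: 0.0
```

>>> send_rows --pt "0 0 0 -1 1" --pt "0 0 0 -1 1" --pt "0 0 0 -1 1" --pt "0 0 0 -1 1" --pt "0 0 0 -1 1" --pt "0.82 -0.24 0 0 1" --pt "0.82 -0.24 0 0 1" --pt "0.82 -0.24 0 0 1" --pt "0.82 -0.24 0 0 1" --pt "0.82 -0.24 0 0 1"

```text
time_s: 23.57
ee_pos: [0.5006, 0.2613, 0.1752]
ee_rot: [0.0, 0.966, 0.26, -0.0]
wrist_force: [0.0, 0.1, 0.8]
finger_gap: 1.002
grip_force: 0.0
```

>>> send_rows --pt "0 0 0 0 1" --pt "0 0 0 0 1"

```text
time_s: 23.73
ee_pos: [0.5001, 0.2611, 0.174]
ee_rot: [0.001, 0.966, 0.26, -0.001]
wrist_force: [-0.3, 0.6, -0.6]
finger_gap: 1.002
grip_force: 0.0
```

>>> send_rows --pt "0 0 0.6 0 1" --pt "0 0 0.7 0 1" --pt "0 0 0.5 0 1" --pt "0 0 0.3 0 1" --pt "0 0 0.05 0 1" --pt "0 0 0 0 1" --pt "0 0 0 0 0" --pt "0 0 0 0 0" --pt "0 0 0 0 0" --pt "0 0 0 0 0"

```text
time_s: 24.57
ee_pos: [0.4996, 0.2611, 0.0906]
ee_rot: [-0.0, 0.966, 0.26, 0.001]
wrist_force: [-0.7, 0.5, 0.2]
finger_gap: 0.452
grip_force: 0.0
```

>>> send_rows --pt "0 0 0 0 0" --pt "0 0 0 0 0" --pt "0 0 0 0 0" --pt "0 0 0 0 0" --pt "0 0 0 0 0"

```text
time_s: 24.98
ee_pos: [0.4998, 0.2614, 0.0906]
ee_rot: [-0.0, 0.966, 0.26, 0.001]
wrist_force: [-1.1, 1.0, 6.0]
finger_gap: 0.291
grip_force: 59.4
```

>>> send_rows --pt "0 0 -0.2 0 0" --pt "0 0 -0.4 0 0" --pt "0 0 -0.6 0 0" --pt "0 0 -0.7 0 0" --pt "0 0 -0.7 0 0" --pt "0 0 -0.5 0 0" --pt "-0.4 -0.23 0 0 0" --pt "-0.4 -0.23 0 0 0" --pt "-0.4 -0.23 0 0 0" --pt "0 0 0 0 0" --newtons 80

```text
time_s: 25.82
ee_pos: [0.4404, 0.2597, 0.2128]
ee_rot: [0.0, 0.966, 0.26, -0.002]
wrist_force: [-0.4, 0.7, -5.0]
finger_gap: 0.284
grip_force: 78.9
```

>>> send_rows --pt "-0.2 0.35 0 0 0" --pt "-0.3 0.52 0 0 0" --pt "-0.4 0.69 0 0 0" --pt "-0.4 0.69 0 0 0" --pt "-0.4 0.69 0 0 0" --pt "-0.4 0.69 0 0 0" --pt "-0.4 0.69 0 0 0" --pt "-0.4 0.69 0 0 0" --pt "-0.4 0.69 0 0 0" --pt "-0.3 0.52 0 0 0"

```text
time_s: 26.65
ee_pos: [0.4431, -0.0295, 0.2131]
ee_rot: [0.0, 0.966, 0.259, -0.001]
wrist_force: [-0.2, 0.9, -4.9]
finger_gap: 0.286
grip_force: 79.1
```

>>> send_rows --pt "0 0 0 0 0" --pt "0 0 0 0 0" --pt "0 0 0 0 0"

```text
time_s: 26.9
ee_pos: [0.4438, -0.0271, 0.2132]
ee_rot: [-0.0, 0.966, 0.259, -0.001]
wrist_force: [-0.3, 0.7, -4.8]
finger_gap: 0.279
grip_force: 79.3
```

```bash
cat > lidpan.py <<'E'
from h import *
import sys
st=ctrl.get_state();print(st['ee_pos'].round(4),st['joint_positions'].round(2))
def circ(q):
    for _ in range(4):
        A=np.c_[2*q[:,:2],np.ones(len(q))];x=np.linalg.lstsq(A,(q[:,:2]**2).sum(1),rcond=None)[0];r=np.sqrt(x[2]+x[:2]@x[:2])
        e=np.abs(np.hypot(*(q[:,:2]-x[:2]).T)-r);q=q[e<max(.004,1.5*np.median(e))]
    return x[:2].round(4),r.round(4),len(q)
t=st['ee_pos']
for n in('scene','top'):
    s=snap(n);W=cloud(s);d=np.hypot(W[...,0]-t[0],W[...,1]-t[1])
    save(s['color'],n+'_'+sys.argv[1])
    h=t[2]-.0906
    # flange: outermost pts near flange height
    q=W[(d<.115)&(d>.083)&(W[...,2]>h+.008)&(W[...,2]<h+.028)]
    print(n,'flange',circ(q),'z',np.median(q[:,2]).round(4))
    q=W[(d<.09)&(W[...,2]>h+.036)&(W[...,2]<h+.05)]
    print(n,'dome',circ(q))
    s0=dict(np.load(n+'0.npz'));W0=cloud(s0);d0=np.hypot(W0[...,0]-.445,W0[...,1]+.029)
    q=W0[(d0<.1)&(d0>.08)&(W0[...,2]>.042)&(W0[...,2]<.051)];print(n,'rim',circ(q),np.median(q[:,2]).round(4))
E
python3 lidpan.py a
python3 - <<'E'
import cv2,numpy as np
a=cv2.imread('pics/scene_a.png')[100:290,120:330];b=cv2.imread('pics/top_a.png')[130:300,150:340]
cv2.imwrite('pics/ab.png',np.hstack([cv2.resize(a,(398,360)),cv2.resize(b,(402,360))]))
E
```

```text
[ 0.4438 -0.0271  0.2132] [ 0.29  0.06 -0.23 -0.   -1.28  1.8 ]
scene flange (array([ 0.4449, -0.0281]), np.float64(0.0916), 149) z 0.1396
scene dome (array([ 0.4413, -0.0357]), np.float64(0.0689), 170)
scene rim (array([ 0.4439, -0.031 ]), np.float64(0.0878), 131) 0.0441
top flange (array([ 0.4429, -0.0295]), np.float64(0.0878), 198) z 0.1412
top dome (array([ 0.4388, -0.0269]), np.float64(0.0701), 176)
top rim (array([ 0.446 , -0.0268]), np.float64(0.0885), 230) 0.0456
```

View pics/ab.png

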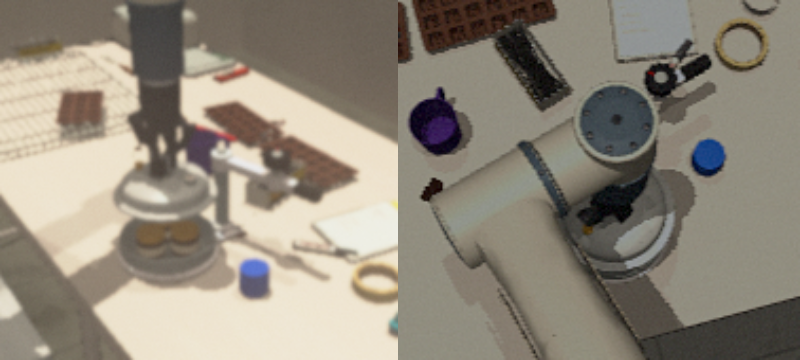

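The lid is held level above the pan, left half (165,190), with the jars below it. It's centred within about 2 mm, so I'm lowering it.

>>> send_rows --pt "0.02 0.04 0.3 0 0" --pt "0 0 0.5 0 0" --pt "0 0 0.5 0 0" --pt "0 0 0.3 0 0" --pt "0 0 0.2 0 0" --pt "0 0 0 0 0" --pt "0 0 0 0 0"

```text
time_s: 27.58
ee_pos: [0.446, -0.0275, 0.142]
ee_rot: [0.0, 0.965, 0.26, -0.0]
wrist_force: [0.0, 0.4, -3.7]
finger_gap: 0.29
grip_force: 79.2
```

>>> send_rows --pt "0 0 0.05 0 0" --pt "0 0 0.05 0 0" --pt "0 0 0 0 0" --pt "0 0 0 0 0"

```text
time_s: 27.92
ee_pos: [0.4459, -0.0278, 0.138]
ee_rot: [0.0, 0.966, 0.26, 0.0]
wrist_force: [0.1, -0.3, -5.1]
finger_gap: 0.285
grip_force: 79.3
```

>>> send_rows --pt "0 0 0.05 0 0" --pt "0 0 0 0 0" --pt "0 0 0 0 0"

```text
time_s: 28.17
ee_pos: [0.4456, -0.0279, 0.1356]
ee_rot: [-0.0, 0.966, 0.26, -0.0]
wrist_force: [0.2, 0.0, -5.0]
finger_gap: 0.289
grip_force: 79.3
```

>>> send_rows --pt "0 0 0.05 0 0" --pt "0 0 0 0 0" --pt "0 0 0 0 0"

```text
time_s: 28.42
ee_pos: [0.4456, -0.0278, 0.1336]
ee_rot: [0.0, 0.966, 0.26, -0.0]
wrist_force: [0.7, -0.8, -4.1]
finger_gap: 0.288
grip_force: 79.3
```

>>> send_rows --pt "0 0 0.05 0 0" --pt "0 0 0 0 0" --pt "0 0 0 0 0"

```text
time_s: 28.67
ee_pos: [0.4457, -0.0278, 0.1315]
ee_rot: [0.0, 0.966, 0.26, -0.0]
wrist_force: [0.6, -0.3, -4.5]
finger_gap: 0.289
grip_force: 79.3
```

>>> send_rows --pt "0 0 0.05 0 0" --pt "0 0 0 0 0" --pt "0 0 0 0 0"

```text
time_s: 28.92
ee_pos: [0.4457, -0.0278, 0.1296]
ee_rot: [0.0, 0.966, 0.26, -0.0]
wrist_force: [0.2, -0.2, -5.1]
finger_gap: 0.285
grip_force: 79.3
```

>>> send_rows --pt "0 0 0.04 0 0" --pt "0 0 0 0 0" --pt "0 0 0 0 0"

```text
time_s: 29.17
ee_pos: [0.4458, -0.0279, 0.1284]
ee_rot: [0.0, 0.966, 0.26, 0.0]
wrist_force: [-1.2, 0.6, -1.3]
finger_gap: 0.29
grip_force: 79.9
```

Force picks up at 0.1284, matching the predicted lug-riding height of 0.128. I'm adding a light downward bias and turning.

>>> send_rows --pt "0 0 0.03 0 0" --pt "0 0 0 0 0" --pt "0 0 0 0 0"

```text
time_s: 29.42
ee_pos: [0.4459, -0.0279, 0.1282]
ee_rot: [0.0, 0.966, 0.26, 0.0]
wrist_force: [-4.9, 1.0, 9.3]
finger_gap: 0.29
grip_force: 81.3
```

>>> send_rows --pt "0 0 0 0.4 0" --pt "0 0 0 0.4 0" --pt "0 0 0 0.4 0" --pt "0 0 0 0.4 0" --pt "0 0 0 0.4 0" --pt "0 0 0 0.4 0"

```text
time_s: 29.92
ee_pos: [0.446, -0.0273, 0.1282]
ee_rot: [-0.0, 0.991, 0.137, 0.001]
wrist_force: [-6.8, 4.0, 7.4]
finger_gap: 0.286
grip_force: 80.6
```

>>> send_rows --pt "0 0 0 0.35 0" --pt "0 0 0 0.35 0" --pt "0 0 0 0.35 0" --pt "0 0 0 0.35 0" --pt "0 0 0 0.35 0" --pt "0 0 0 0.35 0"

```text
time_s: 30.42
ee_pos: [0.4458, -0.0277, 0.1267]
ee_rot: [-0.0, 1.0, 0.026, 0.0]
wrist_force: [-0.1, 0.8, -3.8]
finger_gap: 0.287
grip_force: 79.3
```

>>> send_rows --pt "0 0 0 0.35 0" --pt "0 0 0 0.35 0" --pt "0 0 0 0.35 0" --pt "0 0 0 0.35 0" --pt "0 0 0 0.35 0" --pt "0 0 0 0.35 0"

```text
time_s: 30.92
ee_pos: [0.446, -0.027, 0.1282]
ee_rot: [-0.001, 0.997, -0.083, 0.001]
wrist_force: [-7.6, 5.9, 9.8]
finger_gap: 0.287
grip_force: 80.9
```

The lugs dropped in at φ≈3° (z 0.1267, bearing force gone), then rode out again. I'm turning back and lowering there.

>>> send_rows --pt "0 0 0 -0.35 0" --pt "0 0 0 -0.35 0" --pt "0 0 0 -0.35 0" --pt "0 0 0 -0.35 0" --pt "0 0 0 -0.35 0" --pt "0 0 0 -0.35 0" --pt "0 0 0 0 0"

```text
time_s: 31.5
ee_pos: [0.4457, -0.0277, 0.1266]
ee_rot: [-0.0, 1.0, 0.028, -0.0]
wrist_force: [-0.0, 0.4, -5.1]
finger_gap: 0.289
grip_force: 79.5
```

>>> send_rows --pt "0 0 0.05 0 0" --pt "0 0 0.03 0 0" --pt "0 0 0 0 0" --pt "0 0 0 0 0"

```text
time_s: 31.83
ee_pos: [0.4457, -0.0278, 0.1235]
ee_rot: [0.0, 1.0, 0.027, -0.0]
wrist_force: [-0.0, 0.1, -3.4]
finger_gap: 0.288
grip_force: 79.5
```

>>> send_rows --pt "0 0 0.03 0 0" --pt "0 0 0 0 0" --pt "0 0 0 0 0"

```text
time_s: 32.08
ee_pos: [0.4456, -0.0278, 0.1229]
ee_rot: [0.0, 1.0, 0.027, 0.0]
wrist_force: [-4.3, 1.3, 2.8]
finger_gap: 0.287
grip_force: 80.4
```

The lid is home: 0.1229 against 0.1226 predicted, with contact force. I'm releasing it, rising, turning the tool in line with the clamp arm and going above its grip.

>>> send_rows --pt "0 0 0 0 0.6" --pt "0 0 0 0 0.6" --pt "0 0 0 0 0.6" --pt "0 0 -0.3 0 0.6" --pt "0 0 -0.8 0 0.6" --pt "0 0 -0.9 0 0.8" --pt "0 0 -0.9 0 0.8" --pt "0 0 -0.3 1 0.8" --pt "0 0 0 1 0.8" --pt "0 0 0 1 0.8"

```text
time_s: 32.92
ee_pos: [0.4468, -0.0277, 0.2521]
ee_rot: [-0.001, 0.991, -0.132, 0.002]
wrist_force: [-0.3, 1.5, 0.2]
finger_gap: 0.798
grip_force: 0.0
```

>>> send_rows --pt "0 0 0 1 0.8" --pt "0 0 0 1 0.8" --pt "0 0 0 1 0.8" --pt "0 0 0 1 0.8" --pt "0 0 0 1 0.8" --pt "0 0 0 1 0.8" --pt "0 0 0 1 0.8" --pt "0 0 0 1 0.8" --pt "0 0 0 1 0.8" --pt "0 0 0 0.85 0.8"

```text
time_s: 33.75
ee_pos: [0.4462, -0.0279, 0.2507]
ee_rot: [-0.0, 0.797, -0.604, 0.0]
wrist_force: [-0.0, -0.4, 0.2]
finger_gap: 0.801
grip_force: 0.0
```

>>> send_rows --pt "0.76 -0.39 0 0 0.8" --pt "0.76 -0.39 0 0 0.8" --pt "0.76 -0.39 0 0 0.8" --pt "0.76 -0.39 0 0 0.8" --pt "0.76 -0.39 0 0 0.8" --pt "0.76 -0.39 0 0 0.8" --pt "0.76 -0.39 0 0 0.8" --pt "0.76 -0.39 0 0 0.8" --pt "0 0 0 0 0.8" --pt "0 0 0 0 0.8"

```text
time_s: 34.58
ee_pos: [0.6336, -0.2286, 0.2481]
ee_rot: [0.001, 0.798, -0.602, -0.001]
wrist_force: [-0.0, -0.1, -0.5]
finger_gap: 0.798
grip_force: 0.0
```

Run:
```python
from h import *
S,P=snap('scene'),snap('top')
save(np.hstack([cv2.resize(S['color'][120:280,140:320],(400,356)),cv2.resize(P['color'][120:280,160:340],(400,356))]),'c5')
for n,s in(('s',S),('t',P)):
    W=cloud(s);st=ctrl.get_state()
    d=np.hypot(W[...,0]-.4457,W[...,1]+.0278);q=W[(d<.1)&(d>.088)&(W[...,2]>.04)&(W[...,2]<.08)];print(n,'flange z',np.percentile(q[:,2],[20,50,80]).round(4),len(q))
    q=W[(d<.03)&(W[...,2]>.1)&(W[...,2]<.14)];print('bar z',np.percentile(q[:,2],[50,80]).round(4),q.mean(0).round(4))
    q=W[(W[...,2]>.158)&(W[...,2]<.18)&(W[...,0]>.6)&(W[...,0]<.66)&(W[...,1]<-.18)&(W[...,1]>-.27)];print('grip',len(q),q.mean(0).round(4) if len(q) else '')
```

```text
s flange z [0.0462 0.0485 0.0504] 221
bar z [0.1181 0.1223] [ 0.4429 -0.0368  0.1154]
grip 144 [ 0.6272 -0.2154  0.1702]
t flange z [0.048  0.0512 0.0541] 144
bar z [0.1205 0.1246] [ 0.4564 -0.0164  0.1205]
grip 112 [ 0.6312 -0.2106  0.1746]
```

View pics/c5.png

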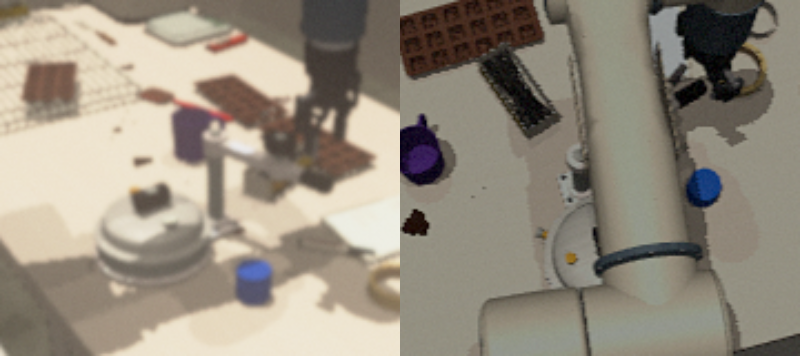

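The lid sits home on the pan (left 155,235) and the gripper is above the arm's rubber grip (left 318,180). Descending and gripping.

>>> send_rows --pt "0 0 0.5 0 0.8" --pt "0 0 0.5 0 0.8" --pt "0 0 0.4 0 0.8" --pt "0 0 0.3 0 0.8" --pt "0 0 0.1 0 0.8" --pt "0 0 0 0 0" --pt "0 0 0 0 0" --pt "0 0 0 0 0" --pt "0 0 0 0 0" --pt "0 0 0 0 0" --newtons 30

```text
time_s: 35.52
ee_pos: [0.6337, -0.2271, 0.1804]
ee_rot: [-0.001, 0.799, -0.602, 0.002]
wrist_force: [0.5, 2.1, 5.2]
finger_gap: 0.26
grip_force: 31.4
```

>>> send_rows --pt "0 0 0 0 0" --pt "0 0 0 0 0" --pt "0 0 0 0 0" --pt "0 0 0 0 0"

```text
time_s: 35.85
ee_pos: [0.6337, -0.2271, 0.1804]
ee_rot: [-0.001, 0.799, -0.602, 0.002]
wrist_force: [1.2, 2.0, 5.8]
finger_gap: 0.263
grip_force: 31.5
```

>>> send_rows --pt "-0.01 0.37 0 0.667 0" --pt "-0.013 0.37 0 0.667 0" --pt "-0.013 0.37 0 0.667 0" --pt "-0.013 0.37 0 0.667 0" --pt "-0.013 0.37 0 0.667 0" --pt "-0.013 0.37 0 0.667 0" --pt "-0.013 0.37 0 0.667 0" --pt "0 0 0 0 0" --newtons 50

```text
time_s: 36.52
ee_pos: [0.5292, -0.2303, 0.1805]
ee_rot: [0.001, -0.628, 0.778, -0.001]
wrist_force: [0.5, 2.5, 5.3]
finger_gap: 0.254
grip_force: 51.1
```

>>> send_rows --pt "-0.013 0.37 0 0.667 0" --pt "-0.013 0.37 0 0.667 0" --pt "-0.013 0.37 0 0.667 0" --pt "-0.013 0.37 0 0.667 0" --pt "-0.013 0.37 0 0.667 0" --pt "-0.013 0.37 0 0.667 0" --pt "-0.013 0.37 0 0.667 0" --pt "-0.013 0.37 0 0.667 0" --pt "-0.013 0.37 0 0.667 0" --pt "0 0 0 0 0"

```text
time_s: 37.35
ee_pos: [0.4166, -0.1644, 0.1805]
ee_rot: [0.002, -0.358, 0.934, -0.001]
wrist_force: [0.4, 0.9, 6.6]
finger_gap: 0.259
grip_force: 51.2
```

>>> send_rows --pt "-0.013 0.37 0 0.667 0" --pt "-0.013 0.37 0 0.667 0" --pt "-0.013 0.37 0 0.667 0" --pt "-0.013 0.37 0 0.667 0" --pt "-0.013 0.37 0 0.667 0" --pt "-0.013 0.37 0 0.667 0" --pt "-0.013 0.37 0 0.667 0" --pt "0 0 0 0 0" --pt "0 0 0 0 0"

```text
time_s: 38.1
ee_pos: [0.3689, -0.0745, 0.1804]
ee_rot: [0.001, -0.123, 0.992, -0.001]
wrist_force: [-4.9, 0.7, 13.5]
finger_gap: 0.256
grip_force: 52.1
```

>>> send_rows --pt "-0.01 0.37 -0.02 0.667 0" --pt "0 0.185 -0.02 0.333 0" --pt "0 0.185 0 0.333 0" --pt "0 0 0 0 0" --pt "0 0 0 0 0"

```text
time_s: 38.52
ee_pos: [0.3637, -0.0452, 0.1805]
ee_rot: [0.001, -0.053, 0.999, 0.0]
wrist_force: [1.6, 0.9, 0.3]
finger_gap: 0.256
grip_force: 50.6
```

>>> send_rows --pt "0 0.185 0 0.333 0" --pt "0 0 0 0 0" --pt "0 0 0 0 0"

```text
time_s: 38.77
ee_pos: [0.363, -0.0381, 0.1805]
ee_rot: [0.001, -0.036, 0.999, 0.0]
wrist_force: [2.3, 1.9, 0.7]
finger_gap: 0.252
grip_force: 50.6
```

>>> send_rows --pt "0 0.185 0 0.333 0" --pt "0 0 0 0 0" --pt "0 0 0 0 0"

```text
time_s: 39.02
ee_pos: [0.3626, -0.0307, 0.1805]
ee_rot: [0.001, -0.018, 1.0, 0.0]
wrist_force: [4.3, 2.8, 0.2]
finger_gap: 0.259
grip_force: 50.6
```

>>> send_rows --pt "0 0.1 0 0.17 0" --pt "0 0 0 0 0" --pt "0 0 0 0 0"

```text
time_s: 39.27
ee_pos: [0.3626, -0.0296, 0.1805]
ee_rot: [0.001, -0.01, 1.0, -0.003]
wrist_force: [9.0, -11.8, -3.2]
finger_gap: 0.258
grip_force: 51.3
```

>>> send_rows --pt "0 0.1 0 0.17 0" --pt "0 0 0 0 0" --pt "0 0 0 0 0"

```text
time_s: 39.52
ee_pos: [0.3627, -0.0292, 0.1805]
ee_rot: [0.001, -0.002, 1.0, -0.008]
wrist_force: [15.2, -29.7, -9.8]
finger_gap: 0.255
grip_force: 56.2
```

The arm is at its stop (stop force about 30 N). I'm releasing, rising, moving over the knob and rewinding the wrist for a long clockwise stroke.

>>> send_rows --pt "0 -0.1 0 0 0.6" --pt "0 0 0 0 0.6" --pt "0 0 0 0 0.6" --pt "0 0 -0.5 0 0.8" --pt "0 0 -0.8 0 1" --pt "0 0 -0.9 0 1" --pt "-0.6 0.1 0 0 1" --pt "-0.7 0 0 0 1" --pt "-0.7 0 0 0 1" --pt "0 0 0 0 1"

```text
time_s: 40.35
ee_pos: [0.4444, -0.0224, 0.2667]
ee_rot: [-0.001, 0.0, 1.0, -0.0]
wrist_force: [0.2, 0.5, 0.1]
finger_gap: 1.003
grip_force: 0.0
```

>>> send_rows --pt "0 0 0 -1 1" --pt "0 0 0 -1 1" --pt "0 0 0 -1 1" --pt "0 0 0 -1 1" --pt "0 0 0 -1 1" --pt "0 0 0 -1 1" --pt "0 0 0 -1 1" --pt "0 0 0 -1 1" --pt "0 0 0 -1 1" --pt "0 0 0 -1 1"

```text
time_s: 41.18
ee_pos: [0.441, -0.0226, 0.2679]
ee_rot: [-0.0, -0.502, 0.865, 0.0]
wrist_force: [0.4, 0.6, -0.1]
finger_gap: 1.002
grip_force: 0.0
```

>>> send_rows --pt "0 0 0 -1 1" --pt "0 0 0 -1 1" --pt "0 0 0 -1 1" --pt "0 0 0 -1 1" --pt "0 0 0 -1 1" --pt "0 0 0 -1 1" --pt "0 0 0 -1 1" --pt "0 0 0 -1 1" --pt "0 0 0 -1 1" --pt "0 0 0 -1 1"

```text
time_s: 42.02
ee_pos: [0.441, -0.0226, 0.2678]
ee_rot: [0.0, 0.867, -0.498, -0.001]
wrist_force: [0.0, 0.3, -0.8]
finger_gap: 1.0
grip_force: 0.0
```

>>> send_rows --pt "0 0 0 -1 1" --pt "0 0 0 -1 1" --pt "0 0 0 -1 1" --pt "0 0 0 -1 1" --pt "0 0 0 -1 1" --pt "0 0 0 -1 1" --pt "0 0 0 -1 1" --pt "0 0 0 -1 1" --pt "0 0 0 -1 1" --pt "0 0 0 -1 1"

```text
time_s: 42.85
ee_pos: [0.441, -0.0226, 0.2679]
ee_rot: [-0.0, 1.0, 0.002, -0.001]
wrist_force: [-0.0, 0.4, 0.1]
finger_gap: 1.002
grip_force: 0.0
```

>>> send_rows --pt "0 0 0 -1 1" --pt "0 0 0 -1 1" --pt "0 0 0 -1 1" --pt "0 0 0 -1 1" --pt "0 0 0 -1 1" --pt "0 0 0 -1 1" --pt "0 0 0 -1 1" --pt "0 0 0 -1 1" --pt "0 0 0 -1 1" --pt "0 0 0 -1 1"

```text
time_s: 43.68
ee_pos: [0.441, -0.0227, 0.2679]
ee_rot: [-0.0, 0.865, 0.502, -0.0]
wrist_force: [0.5, 0.0, -0.2]
finger_gap: 0.999
grip_force: 0.0
```

>>> send_rows --pt "0 0 0 -1 1" --pt "0 0 0 -1 1" --pt "0 0 0 -1 1" --pt "0 0 0 0 1" --pt "0 0 0 0 1"

```text
time_s: 44.1
ee_pos: [0.4412, -0.0227, 0.2679]
ee_rot: [-0.0, 0.778, 0.628, -0.0]
wrist_force: [1.1, 0.3, 0.2]
finger_gap: 1.0
grip_force: 0.0
```

Run:
```python
from h import *
st=ctrl.get_state();print(st['ee_pos'].round(4),st['joint_positions'].round(3),st['torque'].round(3))
S,P=snap('scene'),snap('top')
save(np.hstack([cv2.resize(S['color'][130:270,140:300],(400,350)),cv2.resize(P['color'][140:300,180:340],(350,350))]),'c6')
for n,s in(('s',S),('t',P)):
    W=cloud(s);g=s['color'].max(-1)
    d=np.hypot(W[...,0]-.4457,W[...,1]+.0278);q=W[(d<.04)&(W[...,2]>.195)&(W[...,2]<.232)];print(n,'knob',len(q),q.min(0).round(3),q.max(0).round(3))
```

```text
[ 0.4412 -0.0227  0.2679] [ 0.305  0.035 -0.117 -0.    -1.42   2.623] [-0.005  0.031  0.005]
s knob 151 [ 0.418 -0.057  0.198] [ 0.47  -0.005  0.225]
t knob 21 [ 0.426 -0.051  0.207] [ 0.451 -0.001  0.23 ]
```

View pics/c6.png

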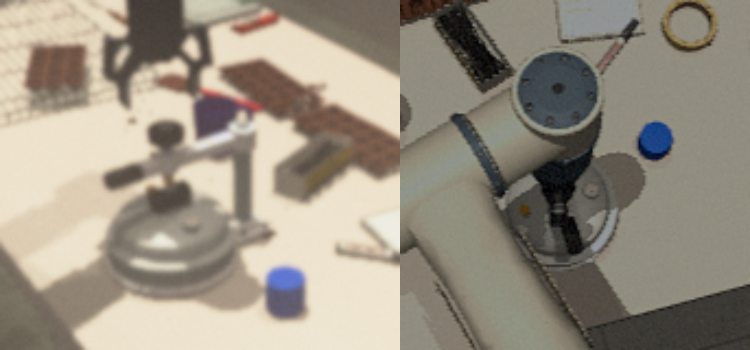

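The arm lies over the lid with the spindle on its axis; the knob is at left (165,135), directly under the open gripper. Centring and descending.

>>> send_rows --pt "-0.11 0.13 0.3 0 1" --pt "0 0 0.4 0 1" --pt "0 0 0.4 0 1" --pt "0 0 0.2 0 1" --pt "0 0 0 0 1" --pt "0 0 0 0 0" --pt "0 0 0 0 0" --pt "0 0 0 0 0" --pt "0 0 0 0 0" --pt "0 0 0 0 0" --newtons 40

```text
time_s: 45.03
ee_pos: [0.4453, -0.0283, 0.2175]
ee_rot: [0.0, 0.777, 0.629, 0.0]
wrist_force: [-5.3, 0.7, 6.0]
finger_gap: 0.615
grip_force: 41.5
```

```bash
cat > st.py <<'E'
from h import *
st=ctrl.get_state();q=st['ee_rot'];print(st['ee_pos'].round(4),'q',st['joint_positions'].round(3),'T',st['torque'].round(3),'F',st['wrist_force'].round(1),'phi',np.degrees(2*np.arctan2(q[2],q[1])).round(2),'gap',round(st['finger_gap'],3))
E
python3 st.py
```

```text
[ 0.4453 -0.0283  0.2175] q [ 0.29   0.064 -0.215  0.    -1.292  2.641] T [ 0.218  1.721 -0.008] F [-5.3  0.7  6. ] phi 77.95 gap 0.615
```

>>> send_rows --pt "0 0 0.004 0.8 0" --pt "0 0 0.004 0.8 0" --pt "0 0 0.004 0.8 0" --pt "0 0 0.004 0.8 0" --pt "0 0 0.004 0.8 0" --pt "0 0 0.004 0.8 0" --pt "0 0 0.004 0.8 0" --pt "0 0 0.004 0.8 0" --pt "0 0 0.004 0.8 0" --pt "0 0 0 0 0" --newtons 50

```text
time_s: 45.87
ee_pos: [0.4448, -0.0284, 0.2163]
ee_rot: [0.0, 0.955, 0.296, -0.0]
wrist_force: [-7.7, 0.6, 8.8]
finger_gap: 0.617
grip_force: 51.3
```

```bash
python3 st.py
```

```text
[ 0.4448 -0.0284  0.2163] q [ 0.29   0.064 -0.218  0.    -1.289  1.883] T [ 0.238  2.612 -0.081] F [-7.7  0.6  8.8] phi 34.49 gap 0.617
```

>>> send_rows --pt "0 0 0.004 1 0" --pt "0 0 0.004 1 0" --pt "0 0 0.004 1 0" --pt "0 0 0.004 1 0" --pt "0 0 0.004 1 0" --pt "0 0 0.004 1 0" --pt "0 0 0.004 1 0" --pt "0 0 0.004 1 0" --pt "0 0 0.004 1 0" --pt "0 0 0.004 1 0"

```text
time_s: 46.7
ee_pos: [0.4447, -0.0283, 0.2146]
ee_rot: [0.0, 0.975, -0.221, -0.0]
wrist_force: [-8.5, 1.2, 9.2]
finger_gap: 0.613
grip_force: 51.4
```

>>> send_rows --pt "0 0 0.004 1 0" --pt "0 0 0.004 1 0" --pt "0 0 0.004 1 0" --pt "0 0 0.004 1 0" --pt "0 0 0.004 1 0" --pt "0 0 0.004 1 0" --pt "0 0 0.004 1 0" --pt "0 0 0.004 1 0" --pt "0 0 0.004 1 0" --pt "0 0 0.004 1 0"

```text
time_s: 47.53
ee_pos: [0.4454, -0.0281, 0.2129]
ee_rot: [-0.0, 0.734, -0.679, 0.0]
wrist_force: [-4.2, 2.8, 6.4]
finger_gap: 0.615
grip_force: 51.3
```

>>> send_rows --pt "0 0 0.004 1 0" --pt "0 0 0.004 1 0" --pt "0 0 0.004 1 0" --pt "0 0 0.004 1 0" --pt "0 0 0.004 1 0" --pt "0 0 0.004 1 0" --pt "0 0 0.004 1 0" --pt "0 0 0.004 1 0" --pt "0 0 0.004 1 0" --pt "0 0 0.004 1 0"

```text
time_s: 48.37
ee_pos: [0.4462, -0.0284, 0.2113]
ee_rot: [0.001, -0.296, 0.955, -0.0]
wrist_force: [-1.0, -1.8, 4.0]
finger_gap: 0.615
grip_force: 51.4
```

>>> send_rows --pt "0 0 0.004 1 0" --pt "0 0 0.004 1 0" --pt "0 0 0.004 1 0" --pt "0 0 0.004 1 0" --pt "0 0 0.004 1 0" --pt "0 0 0.004 1 0" --pt "0 0 0.004 1 0" --pt "0 0 0.004 1 0" --pt "0 0 0.004 1 0" --pt "0 0 0.004 1 0"

```text
time_s: 49.2
ee_pos: [0.4462, -0.0286, 0.2097]
ee_rot: [0.001, 0.221, 0.975, -0.0]
wrist_force: [-1.4, -1.4, 3.3]
finger_gap: 0.617
grip_force: 51.6
```

```bash
python3 st.py
```

```text
[ 0.4462 -0.0286  0.2097] q [ 2.900e-01  6.900e-02 -2.300e-01  1.000e-03 -1.270e+00 -2.307e+00] T [-0.438  0.473  0.105] F [-1.4 -1.4  3.3] phi 154.46 gap 0.617
```

>>> send_rows --pt "0 0 0.004 1 0" --pt "0 0 0.004 1 0" --pt "0 0 0.004 1 0" --pt "0 0 0.004 1 0" --pt "0 0 0.004 1 0" --pt "0 0 0 0.7 0" --pt "0 0 0 0 0"

```text
time_s: 49.78
ee_pos: [0.4459, -0.0287, 0.2087]
ee_rot: [0.001, 0.497, 0.868, -0.0]
wrist_force: [-2.9, -1.9, 5.5]
finger_gap: 0.615
grip_force: 51.7
```

```bash
python3 st.py
```

```text
[ 0.4459 -0.0287  0.2087] q [ 2.900e-01  6.900e-02 -2.320e-01  1.000e-03 -1.268e+00 -2.901e+00] T [-0.558  0.995 -0.066] F [-2.9 -1.9  5.5] phi 120.39 gap 0.615
```

>>> send_rows --pt "0 0 0 0 1" --pt "0 0 0 0 1" --pt "0 0 0 0 1" --pt "0 0 0 0 1" --pt "0 0 -0.4 0 1" --pt "0 0 -0.7 0 1" --pt "0 0 0 -1 1" --pt "0 0 0 -1 1" --pt "0 0 0 -1 1" --pt "0 0 0 -1 1"

```text
time_s: 50.62
ee_pos: [0.4459, -0.0281, 0.2515]
ee_rot: [0.0, 0.302, 0.953, 0.0]
wrist_force: [0.6, 0.4, -0.5]
finger_gap: 0.996
grip_force: 0.0
```

>>> send_rows --pt "0 0 0 -1 1" --pt "0 0 0 -1 1" --pt "0 0 0 -1 1" --pt "0 0 0 -1 1" --pt "0 0 0 -1 1" --pt "0 0 0 -1 1" --pt "0 0 0 -1 1" --pt "0 0 0 -1 1" --pt "0 0 0 -1 1" --pt "0 0 0 -1 1"

```text
time_s: 51.45
ee_pos: [0.4458, -0.0281, 0.2514]
ee_rot: [0.0, -0.216, 0.977, 0.0]
wrist_force: [0.7, 0.3, 0.2]
finger_gap: 0.998
grip_force: 0.0
```

>>> send_rows --pt "0 0 0 -1 1" --pt "0 0 0 -1 1" --pt "0 0 0 -1 1" --pt "0 0 0 -1 1" --pt "0 0 0 -1 1" --pt "0 0 0 -1 1" --pt "0 0 0 -1 1" --pt "0 0 0 -1 1" --pt "0 0 0 -1 1" --pt "0 0 0 -1 1"

```text
time_s: 52.28
ee_pos: [0.4458, -0.0281, 0.2514]
ee_rot: [0.0, -0.675, 0.738, 0.0]
wrist_force: [0.1, 0.1, -0.0]
finger_gap: 0.996
grip_force: 0.0
```

>>> send_rows --pt "0 0 0 -1 1" --pt "0 0 0 -1 1" --pt "0 0 0 -1 1" --pt "0 0 0 -1 1" --pt "0 0 0 -1 1" --pt "0 0 0 -1 1" --pt "0 0 0 -1 1" --pt "0 0 0 -1 1" --pt "0 0 0 -1 1" --pt "0 0 0 -1 1"

```text
time_s: 53.12
ee_pos: [0.4458, -0.0281, 0.2513]
ee_rot: [-0.0, 0.953, -0.302, -0.0]
wrist_force: [0.5, 0.7, -0.3]
finger_gap: 1.002
grip_force: 0.0
```

>>> send_rows --pt "0 0 0 -1 1" --pt "0 0 0 -1 1" --pt "0 0 0 -1 1" --pt "0 0 0 -1 1" --pt "0 0 0 -1 1" --pt "0 0 0 -1 1" --pt "0 0 0 -1 1" --pt "0 0 0 -1 1" --pt "0 0 0 -1 1" --pt "0 0 0 -1 1"

```text
time_s: 53.95
ee_pos: [0.4458, -0.0281, 0.2513]
ee_rot: [-0.0, 0.977, 0.216, -0.0]
wrist_force: [-0.2, 0.6, -0.0]
finger_gap: 0.999
grip_force: 0.0
```

>>> send_rows --pt "0 0 0 -1 1" --pt "0 0 0 -1 1" --pt "0 0 0 -1 1" --pt "0 0 0 -1 1" --pt "0 0 0 -1 1" --pt "0 0 0 -1 1" --pt "0 0 0 -1 1" --pt "0 0 0 -1 1" --pt "0 0 0 -1 1" --pt "0 0 0 0 1"

```text
time_s: 54.78
ee_pos: [0.4458, -0.0281, 0.2514]
ee_rot: [-0.0, 0.773, 0.635, 0.0]
wrist_force: [-0.4, 0.3, 0.4]
finger_gap: 1.001
grip_force: 0.0
```

```bash
python3 st.py
```

```text
[ 0.4458 -0.0281  0.2514] q [ 0.29   0.05  -0.143 -0.    -1.378  2.656] T [-0.004 -0.054 -0.027] F [-0.4  0.3  0.4] phi 78.8 gap 1.001
```

>>> send_rows --pt "0 0 0.4 0 1" --pt "0 0 0.4 0 1" --pt "0 0 0.23 0 1" --pt "0 0 0 0 1" --pt "0 0 0 0 0" --pt "0 0 0 0 0" --pt "0 0 0 0 0" --pt "0 0 0 0 0" --pt "0 0 0 0 0" --pt "0 0 0 0 0"

```text
time_s: 55.62
ee_pos: [0.4455, -0.0284, 0.2116]
ee_rot: [0.0, 0.774, 0.633, 0.0]
wrist_force: [-3.7, 0.8, 5.9]
finger_gap: 0.615
grip_force: 51.8
```

>>> send_rows --pt "0 0 0.004 1 0" --pt "0 0 0.004 1 0" --pt "0 0 0.004 1 0" --pt "0 0 0.004 1 0" --pt "0 0 0.004 1 0" --pt "0 0 0.004 1 0" --pt "0 0 0.004 1 0" --pt "0 0 0.004 1 0" --pt "0 0 0.004 1 0" --pt "0 0 0.004 1 0" --newtons 60

```text
time_s: 56.45
ee_pos: [0.4454, -0.0284, 0.2101]
ee_rot: [0.0, 0.987, 0.159, 0.0]
wrist_force: [-4.5, 0.9, 5.3]
finger_gap: 0.609
grip_force: 61.6
```

>>> send_rows --pt "0 0 0.004 1 0" --pt "0 0 0.004 1 0" --pt "0 0 0.004 1 0" --pt "0 0 0.004 1 0" --pt "0 0 0.004 1 0" --pt "0 0 0.004 1 0" --pt "0 0 0.004 1 0" --pt "0 0 0.004 1 0" --pt "0 0 0 0 0"

```text
time_s: 57.2
ee_pos: [0.4454, -0.0283, 0.2087]
ee_rot: [0.0, 0.966, -0.257, 0.0]
wrist_force: [-3.6, 0.5, 6.0]
finger_gap: 0.612
grip_force: 61.7
```

```bash
python3 st.py
```

```text
[ 0.4454 -0.0283  0.2087] q [ 0.29   0.069 -0.232  0.    -1.269  0.761] T [ 0.271  1.757 -0.021] F [-3.6  0.5  6. ] phi -29.78 gap 0.612
```

>>> send_rows --pt "0 0 0.003 0.6 0" --pt "0 0 0.003 0.6 0" --pt "0 0 0.003 0.6 0" --pt "0 0 0.003 0.6 0" --pt "0 0 0.003 0.6 0" --pt "0 0 0.003 0.6 0" --pt "0 0 0.003 0.6 0" --pt "0 0 0.003 0.6 0" --pt "0 0 0 0 0"

```text
time_s: 57.95
ee_pos: [0.4454, -0.0283, 0.2079]
ee_rot: [-0.0, 0.873, -0.488, 0.0]
wrist_force: [-4.4, 1.1, 7.2]
finger_gap: 0.609
grip_force: 61.8
```

```bash
python3 st.py
```

```text
[ 0.4454 -0.0283  0.2079] q [ 0.29   0.069 -0.234  0.    -1.267  0.261] T [ 0.401  1.863 -0.076] F [-4.4  1.1  7.2] phi -58.45 gap 0.609
```

>>> send_rows --pt "0 0 0.003 0.6 0" --pt "0 0 0.003 0.6 0" --pt "0 0 0.003 0.6 0" --pt "0 0 0.003 0.6 0" --pt "0 0 0 0 0"

```text
time_s: 58.37
ee_pos: [0.4454, -0.0283, 0.2075]
ee_rot: [-0.0, 0.805, -0.594, 0.0]
wrist_force: [-4.1, 2.2, 8.9]
finger_gap: 0.61
grip_force: 61.9
```

```bash
python3 st.py
```

```text
[ 0.4454 -0.0283  0.2075] q [ 0.29   0.07  -0.235  0.    -1.266  0.009] T [ 0.394  2.084 -0.081] F [-4.1  2.2  8.9] phi -72.85 gap 0.61
```

>>> send_rows --pt "0 0 0.003 0.6 0" --pt "0 0 0.003 0.6 0" --pt "0 0 0.003 0.6 0" --pt "0 0 0.003 0.6 0" --pt "0 0 0 0 0"

```text
time_s: 58.78
ee_pos: [0.4455, -0.0283, 0.2071]
ee_rot: [-0.0, 0.724, -0.69, 0.0]
wrist_force: [-5.0, 2.6, 8.3]
finger_gap: 0.61
grip_force: 62.0
```

```bash
python3 st.py
```

```text
[ 0.4455 -0.0283  0.2071] q [ 0.29   0.07  -0.235  0.    -1.265 -0.242] T [ 0.557  2.133 -0.065] F [-5.   2.6  8.3] phi -87.25 gap 0.61
```

>>> send_rows --pt "0 0 0.003 0.6 0" --pt "0 0 0.003 0.6 0" --pt "0 0 0.003 0.6 0" --pt "0 0 0.003 0.6 0" --pt "0 0 0 0 0"

```text
time_s: 59.2
ee_pos: [0.4446, -0.031, 0.207]
ee_rot: [-0.003, -0.633, 0.774, -0.002]
wrist_force: [-7.5, -8.4, 9.5]
finger_gap: 0.612
grip_force: 62.1
```

```bash
python3 st.py
```

```text
[ 0.4446 -0.031   0.207 ] q [ 0.289  0.07  -0.238  0.006 -1.266 -0.491] T [-3.168  2.668  0.812] F [-7.5 -8.4  9.5] phi 258.52 gap 0.612
```

The torque jumped to 0.8 N m after 8.7 rad of turning, so the spindle is at its stop. I'm releasing, rising and checking.

>>> send_rows --pt "0 0 0 -0.1 0" --pt "0 0 0 0 1" --pt "0 0 0 0 1" --pt "0 0 0 0 1" --pt "0 0 0 0 1" --pt "0 0 -0.4 0 1" --pt "0 0 -0.7 0 1" --pt "0 0 -0.7 0 1" --pt "0 0 0 0 1"

```text
time_s: 59.95
ee_pos: [0.4483, -0.0283, 0.2826]
ee_rot: [0.004, -0.637, 0.771, -0.003]
wrist_force: [0.7, 0.1, 0.7]
finger_gap: 1.0
grip_force: 0.0
```

```bash
python3 st.py
python3 - <<'E'
from h import *
S,P=snap('scene'),snap('top')
save(np.hstack([cv2.resize(S['color'][130:270,140:300],(400,350)),cv2.resize(P['color'][140:300,180:340],(350,350))]),'c7')
for n,s in(('s',S),('t',P)):
    W=cloud(s)
    d=np.hypot(W[...,0]-.4457,W[...,1]+.0278);q=W[(d<.04)&(W[...,2]>.182)&(W[...,2]<.228)];print(n,'knob',len(q),q.min(0).round(3),q.max(0).round(3),np.percentile(q[:,2],[50,80,95]).round(4))
    q=W[(W[...,2]>.157)&(W[...,2]<.183)&(W[...,0]>.34)&(W[...,0]<.41)&(np.abs(W[...,1]+.03)<.04)];print('grip',len(q),q.mean(0).round(4))
E
```

```text
[ 0.4483 -0.0283  0.2826] q [ 0.29   0.039 -0.077  0.003 -1.446 -0.479] T [ 0.068 -0.123  0.02 ] F [0.7 0.1 0.7] phi 259.17 gap 1.0
s knob 148 [ 0.42  -0.058  0.187] [ 0.469 -0.007  0.21 ] [0.204  0.2068 0.2087]
grip 139 [ 0.3765 -0.0383  0.1706]
t knob 45 [ 0.426 -0.053  0.189] [ 0.461 -0.002  0.214] [0.2061 0.2099 0.2117]
grip 118 [ 0.3735 -0.029   0.1761]
```

View pics/c7.png

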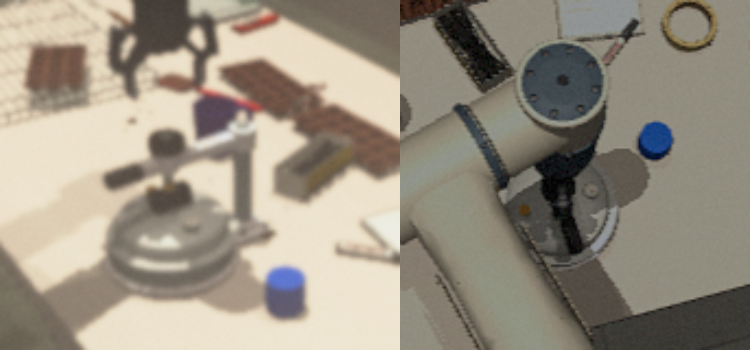

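The knob top is now about 0.210, as expected at the stop, and the lid is flat. I'll make sure the arm is still against its stop by gripping its end and pressing gently.

>>> send_rows --pt "0 0 0 1 0.8" --pt "0 0 0 1 0.8" --pt "0 0 0 1 0.8" --pt "0 0 0 1 0.8" --pt "0 0 0 1 0.8" --pt "0 0 0 1 0.8" --pt "0 0 0 1 0.8" --pt "0 0 0 1 0.8" --pt "0 0 0 1 0.8" --pt "0 0 0 1 0.8"

```text
time_s: 60.88
ee_pos: [0.4453, -0.0281, 0.2757]
ee_rot: [-0.001, -0.164, 0.986, 0.0]
wrist_force: [0.6, -0.2, -0.1]
finger_gap: 0.799
grip_force: 0.0
```

>>> send_rows --pt "0 0 0 1 0.8" --pt "0 0 0 1 0.8" --pt "0 0 0 0.9 0.8" --pt "0.7 0 0 0 0.8" --pt "0.7 0 0 0 0.8" --pt "0.7 -0.04 0 0 0.8" --pt "0 0 0 0 0.8" --pt "0 0 0 0 0.8"

```text
time_s: 61.55
ee_pos: [0.3608, -0.0324, 0.2766]
ee_rot: [0.0, -0.016, 1.0, 0.0]
wrist_force: [0.1, -0.5, 0.5]
finger_gap: 0.804
grip_force: 0.0
```

>>> send_rows --pt "0 0 0.5 0 0.8" --pt "0 0 0.7 0 0.8" --pt "0 0 0.7 0 0.8" --pt "0 0 0.5 0 0.8" --pt "0 0 0.1 0 0.8" --pt "0 0 0 0 0" --pt "0 0 0 0 0" --pt "0 0 0 0 0" --pt "0 0 0 0 0" --pt "0 0 0 0 0" --newtons 30

```text
time_s: 62.38
ee_pos: [0.3629, -0.0317, 0.1784]
ee_rot: [0.002, -0.016, 1.0, 0.001]
wrist_force: [-1.2, 4.0, 4.4]
finger_gap: 0.26
grip_force: 30.4
```

>>> send_rows --pt "0 0 0 0 0" --pt "0 0 0 0 0"

```text
time_s: 62.55
ee_pos: [0.363, -0.0317, 0.1784]
ee_rot: [0.002, -0.016, 1.0, 0.001]
wrist_force: [-1.6, 4.5, 6.3]
finger_gap: 0.263
grip_force: 30.4
```

```bash
python3 st.py
```

```text
[ 0.363  -0.0317  0.1784] q [ 0.35  -0.084 -0.463 -0.    -1.187 -1.89 ] T [1.484 0.541 0.381] F [-1.6  4.5  6.3] phi 181.79 gap 0.263
```

>>> send_rows --pt "0 0.05 0 0.1 0" --pt "0 0 0 0 0" --pt "0 0 0 0 0"

```text
time_s: 62.8
ee_pos: [0.3629, -0.0307, 0.1784]
ee_rot: [0.002, -0.011, 1.0, -0.001]
wrist_force: [-0.1, -1.3, 7.7]
finger_gap: 0.26
grip_force: 32.4
```

>>> send_rows --pt "0 0.05 0 0 0" --pt "0 0 0 0 0" --pt "0 0 0 0 0"

```text
time_s: 63.05
ee_pos: [0.3629, -0.0297, 0.1784]
ee_rot: [0.001, -0.011, 1.0, -0.002]
wrist_force: [1.4, -5.8, 5.3]
finger_gap: 0.262
grip_force: 31.2
```

>>> send_rows --pt "0 0.03 0 0 0" --pt "0 0 0 0 0" --pt "0 0 0 0 0"

```text
time_s: 63.3
ee_pos: [0.3629, -0.0296, 0.1784]
ee_rot: [0.001, -0.011, 1.0, -0.003]
wrist_force: [2.3, -12.2, 3.3]
finger_gap: 0.261
grip_force: 31.4
```

The arm is back hard on its stop. One gentle check of the knob's tightness next.

>>> send_rows --pt "0 -0.03 0 0 0.6" --pt "0 0 0 0 0.6" --pt "0 0 0 0 0.6" --pt "0 0 -0.5 0 0.8" --pt "0 0 -0.8 0 1" --pt "0 0 -0.9 0 1" --pt "-0.6 0.03 0 0 1" --pt "-0.7 0 0 0 1" --pt "-0.76 0 0 0 1" --pt "0 0 0 0 1"

```text
time_s: 64.13
ee_pos: [0.4475, -0.025, 0.2635]
ee_rot: [-0.001, -0.01, 1.0, -0.0]
wrist_force: [-0.2, -0.1, 0.3]
finger_gap: 0.999
grip_force: 0.0
```

>>> send_rows --pt "0 0 0 0 1" --pt "0 0 0 0 1"

```text
time_s: 64.3
ee_pos: [0.4438, -0.0254, 0.2645]
ee_rot: [-0.001, -0.01, 1.0, -0.0]
wrist_force: [-0.3, -0.0, -0.0]
finger_gap: 1.001
grip_force: 0.0
```

```bash
python3 st.py
```

```text
[ 0.4438 -0.0254  0.2645] q [ 0.297  0.042 -0.118 -0.    -1.412 -1.848] T [ 0.014 -0.011  0.002] F [-0.3 -0.  -0. ] phi 181.14 gap 1.001
```

>>> send_rows --pt "-0.04 -0.07 0.4 0 1" --pt "0 0 0.5 0 1" --pt "0 0 0.4 0 1" --pt "0 0 0.1 0 1" --pt "0 0 0 0 1" --pt "0 0 0 0 0" --pt "0 0 0 0 0" --pt "0 0 0 0 0" --pt "0 0 0 0 0" --pt "0 0 0 0 0" --newtons 60

```text
time_s: 65.13
ee_pos: [0.4464, -0.0277, 0.2108]
ee_rot: [0.001, -0.01, 1.0, 0.001]
wrist_force: [-2.7, 3.5, 7.3]
finger_gap: 0.61
grip_force: 61.6
```

```bash
python3 st.py
```

```text
[ 0.4464 -0.0277  0.2108] q [ 2.900e-01  6.800e-02 -2.280e-01 -1.000e-03 -1.272e+00 -1.840e+00] T [ 1.173  1.013 -0.044] F [-2.7  3.5  7.3] phi 181.16 gap 0.61
```

>>> send_rows --pt "0 0 0 0.3 0" --pt "0 0 0 0.2 0" --pt "0 0 0 0 0" --pt "0 0 0 0 0"

```text
time_s: 65.47
ee_pos: [0.4455, -0.0274, 0.2107]
ee_rot: [0.0, 0.015, 1.0, 0.001]
wrist_force: [-7.7, 4.5, 10.0]
finger_gap: 0.608
grip_force: 61.9
```

```bash
python3 st.py
```

```text
[ 0.4455 -0.0274  0.2107] q [ 2.910e-01  6.700e-02 -2.280e-01 -1.000e-03 -1.274e+00 -1.891e+00] T [1.894 2.491 0.997] F [-7.7  4.5 10. ] phi 178.3 gap 0.608
```

The knob is hard against its stop: 1 N m within 3°. I'm releasing and moving clear for a final look.

>>> send_rows --pt "0 0 0 0 1" --pt "0 0 0 0 1" --pt "0 0 0 0 1" --pt "0 0 0 0 1" --pt "0 0 -0.4 0 1" --pt "0 0 -0.8 0 1" --pt "0 0 -0.8 0 1" --pt "0 0.8 0 0 1" --pt "0 0.8 0 0 1" --pt "0 0.8 0 0 1"

```text
time_s: 66.3
ee_pos: [0.4491, 0.0685, 0.2897]
ee_rot: [0.001, 0.017, 1.0, 0.0]
wrist_force: [0.8, 0.1, -0.6]
finger_gap: 1.002
grip_force: 0.0
```

>>> send_rows --pt "0 0.9 0 0 1" --pt "0 0.9 0 0 1" --pt "0 0.9 0 0 1" --pt "0 0.8 0 0 1" --pt "0 0 0 0 1" --pt "0 0 0 0 1"

```text
time_s: 66.8
ee_pos: [0.4533, 0.2089, 0.2883]
ee_rot: [-0.0, 0.015, 1.0, -0.0]
wrist_force: [1.0, 0.3, -0.2]
finger_gap: 0.997
grip_force: 0.0
```

```bash
python3 st.py
python3 - <<'E'
from h import *
S,P=snap('scene'),snap('top')
save(np.hstack([cv2.resize(S['color'][120:290,130:320],(400,358)),cv2.resize(P['color'][120:280,150:350],(400,320))[:,:] if 0 else cv2.resize(P['color'][120:290,150:340],(400,358))]),'c8')
for n,s in(('s',S),('t',P)):
    W=cloud(s)
    d=np.hypot(W[...,0]-.4457,W[...,1]+.0278);q=W[(d<.04)&(W[...,2]>.19)&(W[...,2]<.228)];print(n,'knob',len(q),((q.min(0)+q.max(0))/2).round(4),np.percentile(q[:,2],[80]).round(4))
    q=W[(W[...,2]>.157)&(W[...,2]<.183)&(W[...,0]>.34)&(W[...,0]<.41)&(np.abs(W[...,1]+.03)<.04)];print('grip',len(q),q.mean(0).round(4))
    q=W[(d<.1)&(d>.088)&(W[...,2]>.04)&(W[...,2]<.08)];print('flange z',np.percentile(q[:,2],[20,50,80]).round(4))
E
```

```text
[0.4533 0.2089 0.2883] q [ 0.746  0.146  0.059  0.    -1.485 -2.347] T [-0.011 -0.038 -0.01 ] F [ 1.   0.3 -0.2] phi 178.28 gap 0.997
s knob 139 [ 0.4438 -0.0313  0.2   ] [0.207]
grip 139 [ 0.3769 -0.0385  0.1701]
flange z [0.0461 0.0484 0.0503]
t knob 207 [ 0.4463 -0.027   0.204 ] [0.2106]
grip 135 [ 0.3782 -0.029   0.1759]
flange z [0.0476 0.0505 0.053 ]
```

View pics/c8.png

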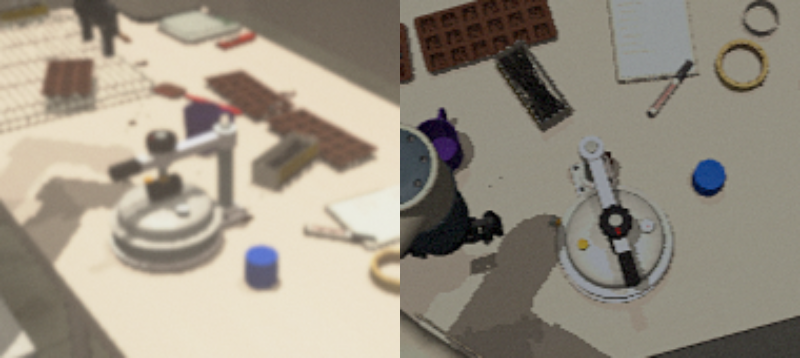

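The lid is home, the arm lies across it with the knob centred at right (617,220), and the carton, mug and tape haven't moved. Handing in.

```bash
python3 -c "
from cell import ctrl
print(ctrl.hand_in())"
```

```text
the job is handed in; nothing more can be done
None
```

I handed the job in after about 67 s of robot time: all three jars stand upright in the pan, the lid is fully home, the clamp arm is against its stop and the spindle is tight; the hand-in returned no verdict.

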